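Index the hand-cranked sample slide by two working turns

ROBOT

A 7-joint arm with a two-finger parallel gripper is mounted at the origin on the work surface. World frame = base frame: x ahead of the robot, y to its left, z up, the work surface at z = 0. Lengths are in mm, angles in rad, forces in N, time in s.
With the tool pointing down it reaches from about 375 to 925 mm from the base axis. Payload 3.1 kg.
Tool frame: the origin (TCP) lies at the very end of the fingers, on their centre line; the grasp point (between the pads) lies 19 mm behind it; y points along the fingers, z is the direction in which the jaws open and shut, and the axes are right-handed (so a half turn about y gives the same grasp; the last joint's range is limited). The gripper opens to 85 mm and grips with 20 to 120 N. Pads are 22 mm wide; open, the fingers measure 114 mm over their backs; the gripper's body (76 mm by 85 mm) begins 54 mm behind the grasp point. The pads swing forward as they close: fully open they stand 13 mm farther back than shut.
Start: joints at [1.047, 0.383, 0.044, 1.598, -0.018, 1.161, -0.05], TCP at [268.501, -591.954, 210.469] pointing down, gripper open.
Joint ranges: [-2.61, 2.61], [-0.41, 2.15], [-1.48, 1.57], [0, 2.5], [-1.57, 4.71], [0.05, 1.97], [-2.85, 2.85]. Speed limits (rad/s): [2.79, 2.79, 3.14, 3.14, 3.14, 3.14, 3.14].

INTERFACE

Orientations are given as [roll, pitch, yaw] about the fixed x, y, z axes, in that order (R = Rz(yaw) Ry(pitch) Rx(roll)).
In Python, from bench import arm gives the robot as it stands.
- The arm moves only by the tool carry_out, never from a script. Its argument "rows" is a list that holds one entry, the list of rows, each a list of 7 numbers: the shift along the tool's x, y, z in mm, then the turn, a rotation vector about the tool's x, y, z in rad, then the opening in per cent of the stroke, from 0 (shut) to 100 (fully open). A call has 1 to 20 rows; each row is the pose to reach, as a shift and turn from the pose commanded when the call began, along the tool's axes at that moment; what a row does not reach only later rows make up. A row lasts 1/8 s, in which the tool goes at most 62.5 mm and 10.7 degrees, less where a joint would pass 70% of its speed; a pose out of reach is approached as far as the arm can. A call with a gripper value outside its range is refused whole. The fingers move at their own pace and stop on an object; "squeeze" is the grip in N (left out, the last holds). Time passes only in rows, so rows that repeat a pose let the fingers close. It gives the time, the measured TCP pose, the force and the opening at its end, in the units of the state.
- arm.read_state(): the state, without advancing time (a new reading comes with each control period).
- arm.read_camera(name): name is "scene" or "top" or "wrist"; returns a dict with "color" (480x640x3 uint8, red, green, blue), "range_z" (480x640 float32, mm along the optical axis (not along the pixel's ray), 0 where there is no reading), "mtx" (3x3 intrinsics, pixels), "position" and "orientation" of the camera in the world. Camera axes: x right, y up, looking along -z (the intrinsics and any distortion apply to the point x, -y, -z); pixel columns grow to the right and rows downward; lengths in mm; the calibration is good to about 2 mm. A picture is of the moment at which its call begins.
- arm.job_done(): hands the job in, once; it reports no verdict.
The state is a dict: "time_s": time; "joint_positions": joint angles; "joint_velocities": joint speeds; "joint_torque": joint torques, N m; "eef_pos": TCP position; "eef_rot": TCP orientation; "ft_force": force on the tool from outside, world axes, zero at the start; "moment": the same for the moment, N m; "gripper_width": finger opening in mm.
Only numpy, scipy, OpenCV 4.12 (cv2) and the standard library are available. Lean on these libraries where they do the work, as an engineer would, in place of code of your own. Each camera call takes 0.05 s, during which the arm holds its last target.

TASK

Lift the transit block off the sample slide's rail and put it in the open grey tray. Then wind the handwheel clockwise (seen from above) by its crank handle: the worn drive has a lot of slack, so first turn until the carriage just starts to move, and from there count two full turns, which brings the carriage from the first scale line to the third. Do not wind past that point, let go of everything, and leave the bottle, screwdriver and control box where they are.

Things in the scene. Friction and masses are not known exactly. Their poses are not given: they have to be found in the camera images.
- slide_unit: fixed sample slide: aluminium plate 150 x 380 x 14 mm, steel rail (26 mm wide, top 34 mm up) along its own y. Origin: centre of the plate's underside, z up. At y = +130 mm a grey gear box 70 mm high carries the handwheel; at y = -110 to -136 mm a grey end bearing, 48 mm high. Black scale lines on the plate's +x edge: first at y = +20 mm, then 0, -20, -40 mm.
- wheel_axis (a point): point on the handwheel's upright axis, 116 mm above the bench, level with the middle of the crank handle. Black 3-spoked wheel 102 mm across, rim top 90 mm above the bench; only the handle stands above it. First 1.3 to 2.6 rad clockwise are slack, nearly without resistance; then about 3 N at the handle, 20 mm of carriage travel a turn. It stays where it is left.
- crank_grip (a point): middle of the upright black crank handle (22 mm diameter, from 92 to 140 mm above the bench), 45 mm from the wheel's axis. It spins freely on its own pin, so a gripper can hold it from above and carry it round the axis without turning itself. Clockwise seen from above (angle about world z decreasing) winds the carriage forward.
- carriage_top (a point): centre of the upper face of the aluminium carriage (110 mm across the rail, 80 mm along it, upper face 56 mm above the bench, dark disc on it); a small pointer on its +x side, in line with its centre, runs over the scale lines.
- carriage (a joint): travel of the carriage from its starting place in m, growing towards the end bearing (the slide unit's -y); 0 at the start (first scale line), 0.040 after two working turns (third line), 0.075 the end stop.
- block_center (a point): centre, half-way up, of the loose aluminium transit block, 0.15 to 0.3 kg, 64 mm tall: saddle 50 (own x, across the rail) x 84 (y) x 30 mm, on it a central grip tab 16 (x) x 50 (y) mm, from 2 mm below to 32 mm above this point. It sits on the rail, 2 mm play, own axes along the slide's, between carriage and end bearing, and blocks the carriage. Lift over 20 mm straight up.
- tray: fixed open grey tray 150 (x) x 130 (y) x 30 mm high, walls and floor about 4 mm thick. Origin: centre of its underside, on the bench; z up.
- bottle: bystander: white bottle 44 mm across, 100 mm tall. Origin: centre of its underside.
- driver: bystander: screwdriver 160 mm long lying on the bench along its own x. Origin: centre of its underside.
- pendant: bystander: white control box 130 (x) x 75 (y) x 35 mm with two small buttons. Origin: centre of its underside.
Mind the look-alikes: they are no part of the job. What is shaped like the part that bears block_center but blue or pink is not meant.

How it is judged:
By the outcome, as a careful person would: the job done as asked, in the order asked, and still so for the second after the job is handed in, with the robot touching nothing.
It also fails if it takes over 72 s, if anything falls off the work surface, if the arm or the gripper's body presses on something with over 40 N, if the wrist force passes 120 N, or if a joint passes its speed limit or range.

## Working session

There is one attempt and no reset: what is moved stays moved. The work goes in short steps, Python scripts to look and compute and a tool call to move; the robot and the scene stay as the last step left them, time stands still between calls to the robot, and variables do not carry over. Pictures are saved under pics/ and viewed, and the job is handed in when it is done.

Besides the shell and the picture viewer there is one more tool, called after "Request:" as name([rows], argument=value, ...), one row to a line, values as JSON. carry_out: Moves the arm, as the interface text tells. Its arguments: {"type":"object","properties":{"rows":{"type":"array","items":{"type":"array","items":{"type":"array","items":{"type":"number"}}}},"squeeze":{"type":"number"}},"required":["rows"]}

```bash
mkdir -p pics; ls; python3 - <<'E'
from bench import arm
import cv2,numpy as np
s=arm.read_state();print({k:np.round(v,3).tolist() for k,v in s.items()})
for n in ["scene","top","wrist"]:
    c=arm.read_camera(n); cv2.imwrite(f"pics/{n}0.png",c["color"][:,:,::-1]); np.savez(f"{n}0.npz",**c)
    print(n,c["mtx"].tolist(),c["position"],c["orientation"],c.keys())
E
```

```text
pics
{'time_s': 0.0, 'joint_positions': [1.047, 0.384, 0.044, 1.6, -0.018, 1.161, -0.05], 'joint_velocities': [0.001, 0.001, 0.001, 0.001, 0.001, -0.001, 0.002], 'joint_torque': [0.0, -43.346, 1.024, -24.952, 0.011, 0.011, 0.0], 'eef_pos': [268.076, -591.056, 209.078], 'eef_rot': [-1.573, -0.0, -2.716], 'ft_force': [-0.487, -0.552, -0.42], 'moment': [-0.057, 0.044, 0.001], 'gripper_width': 85.439}
scene [[474.3595377949371, 0.0, 322.4952563341963], [0.0, 474.3595377949371, 241.15648031467006], [0.0, 0.0, 1.0]] [ 956.27141358 -597.05095319  913.36603633] [ 0.76642245 -0.01377319  0.59215167] dict_keys(['color', 'range_z', 'mtx', 'position', 'orientation'])
top [[446.2083931522383, 0.0, 321.7160144539435], [0.0, 446.2083931522383, 245.75783398343444], [0.0, 0.0, 1.0]] [ 267.32732195   58.24546825 1278.59087493] [ 0.22891775 -0.00250233 -1.52865238] dict_keys(['color', 'range_z', 'mtx', 'position', 'orientation'])
wrist [[354.1950428410663, 0.0, 321.5414539275934], [0.0, 354.1950428410663, 239.37335014433975], [0.0, 0.0, 1.0]] [ 335.19565032 -561.28316934  373.60850346] [-0.29061025  0.00282843 -1.14511823] dict_keys(['color', 'range_z', 'mtx', 'position', 'orientation'])
```

View pics/scene0.png

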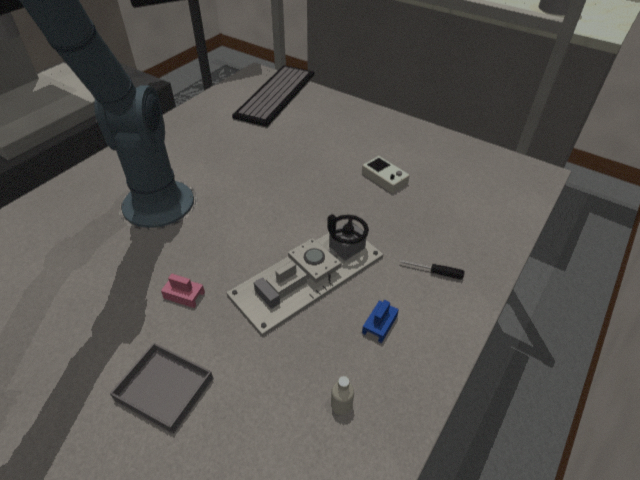

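View pics/top0.png

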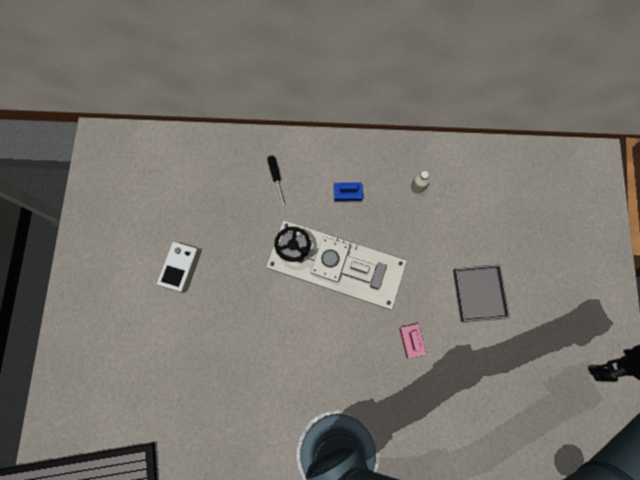

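View pics/wrist0.png

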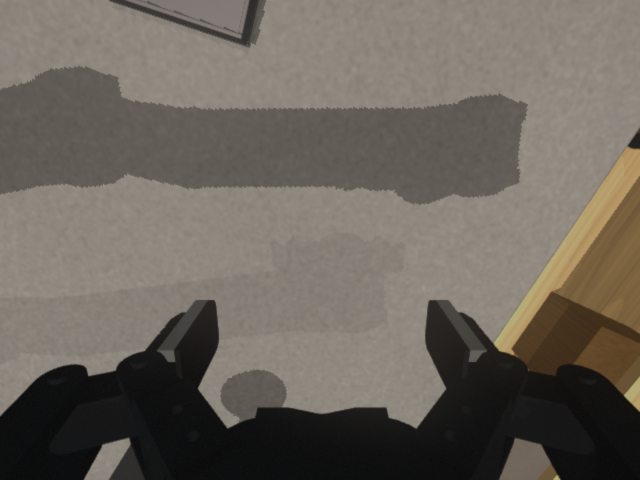

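The views show the slide with the wheel at top-camera pixel (293,244), carriage disc (330,258), block (361,268), tray centre (481,293), and the blue and pink look-alikes. Next come enlarged crops for accurate pixel positions.

```bash
cat > h.py <<'E'
import numpy as np,cv2
from scipy.spatial.transform import Rotation as R
def pt(c,u,v,z=None):
    K=c["mtx"]; Rm=R.from_euler("xyz",c["orientation"]).as_matrix()
    d=Rm@np.array([(u-K[0,2])/K[0,0],-(v-K[1,2])/K[1,1],-1])
    if z is None: t=c["range_z"][int(round(v)),int(round(u))]
    else: t=(z-c["position"][2])/d[2]
    return c["position"]+t*d
def proj(c,P):
    K=c["mtx"]; Rm=R.from_euler("xyz",c["orientation"]).as_matrix()
    p=Rm.T@(np.asarray(P,float)-c["position"]); return K[0,2]+K[0,0]*p[0]/-p[2],K[1,2]-K[1,1]*p[1]/-p[2]
def crop(c,u0,v0,w,h,k,name):
    im=cv2.resize(c["color"][v0:v0+h,u0:u0+w,::-1],None,fx=k,fy=k,interpolation=cv2.INTER_CUBIC)
    im=cv2.convertScaleAbs(im,alpha=1.3)
    for u in range((u0+9)//10*10,u0+w,10):
        cv2.line(im,((u-u0)*k,0),((u-u0)*k,6 if u%50 else 14),(0,255,0),1)
        if u%20==0: cv2.putText(im,str(u),((u-u0)*k,24),0,.35,(0,255,0),1)
    for v in range((v0+9)//10*10,v0+h,10):
        cv2.line(im,(0,(v-v0)*k),(6,(v-v0)*k),(0,255,0),1)
        if v%20==0: cv2.putText(im,str(v),(8,(v-v0)*k),0,.35,(0,255,0),1)
    cv2.imwrite(name,im)
E
python3 - <<'E'
from h import *
t=np.load("top0.npz");s=np.load("scene0.npz")
crop(t,260,210,155,105,5,"pics/topc.png");crop(s,220,205,170,130,4,"pics/scec.png")
# depth checks
for n,u,v in [("disc",330,258),("blocktab",361,268),("bearing",378,275),("bench",440,220),("tray",481,293)]: print(n,np.round(pt(t,u,v),1))
E
```

```text
disc [516.4  42.7  63.5]
blocktab [488.8 -42.6  80.1]
bearing [476.3 -92.7  52. ]
bench [ 658.6 -281.3    1.6]
tray [ 445.2 -395.2    1.2]
```

View pics/topc.png

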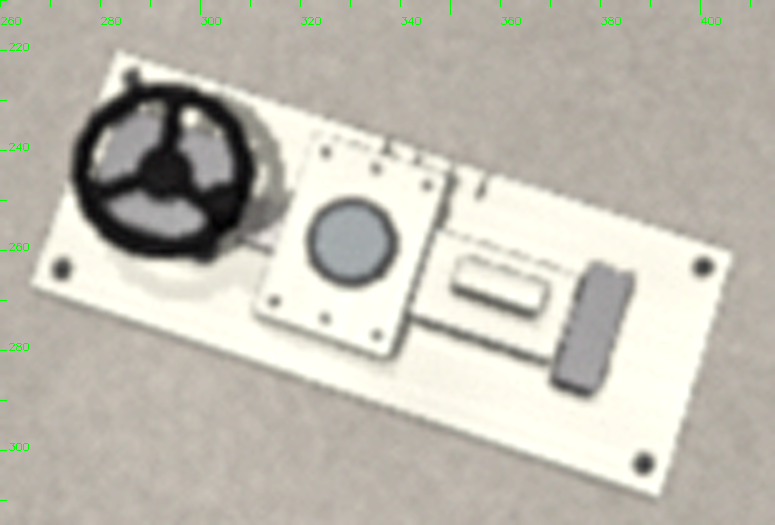

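View pics/scec.png

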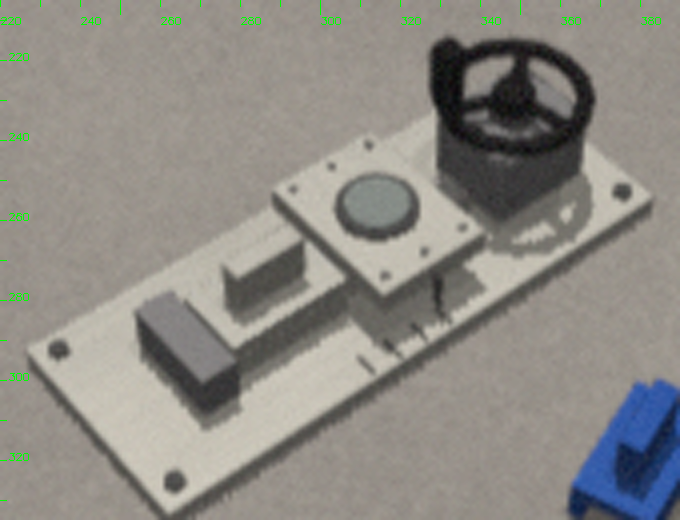

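```bash
python3 - <<'E'
from h import *
t=np.load("top0.npz");s=np.load("scene0.npz")
A=[(283.6,220),(406.4,260.6),(392.4,309.2),(266.4,267.4)]
S=[(385,254.5),(261.5,334),(227,293.5)] # scene: wheel +x corner?, ...
P=np.array([pt(t,*a,z=14) for a in A]);print(P.round(1));print("centre",P.mean(0).round(1))
# own: +y end = wheel end: corners 0 (far, +x side),3 ; -y end 1,2
y=(P[0]+P[3]-P[1]-P[2])/2; x=(P[0]+P[1]-P[2]-P[3])/2
print(np.linalg.norm(y),np.linalg.norm(x),np.arctan2(y[1],y[0])-np.pi/2,np.arctan2(x[1],x[0]))
th=np.arctan2(y[1],y[0])-np.pi/2; c=P.mean(0)
def w(a,b,z): return np.array([c[0]+a*np.cos(th)-b*np.sin(th),c[1]+a*np.sin(th)+b*np.cos(th),z])
print("scene corners",[np.round(pt(s,*a,z=14),1) for a in S])
print("pred wheel",w(0,130,116), "disc",w(0,20,56))
print("disc top",pt(t,330,258.5,z=58),"scene",pt(s,314,256,z=58))
print("wheel hub top img",pt(t,293,244.5,z=90),"rim scene",pt(s,349,229,z=90))
print("tab top",pt(t,359.8,266,z=96),"scene",pt(s,286,266,z=96))
print("handle scene top",pt(s,332,217,z=140),"top", pt(t,304,250,z=140))
print("tray",[pt(t,*a,z=30).round(1) for a in [(455,268),(500,265.5),(508,318),(462,322)]])
E
```

```text
[[ 635.   183.1   14. ]
 [ 528.3 -178.8   14. ]
 [ 387.  -139.2   14. ]
 [ 491.2  223.8   14. ]]
centre [510.4  22.2  14. ]
377.46851692983375 148.10676600932402 -0.2831089782160583 -0.27436490509329703
scene corners [array([641.8, 180.3,  14. ]), array([ 531.3, -184.7,   14. ]), array([ 393.2, -143.5,   14. ])]
pred wheel [546.6760842  147.03782263 116.        ] disc [515.94844125  41.41674538  56.        ]
disc top [516.11720084  42.54402537  58.        ] scene [517.3319245   39.60648988  58.        ]
wheel hub top img [544.32630992 145.59970373  90.        ] rim scene [553.81626076 139.01924741  90.        ]
tab top [491.20419075 -37.94386055  96.        ] scene [501.87067408 -50.07663327  96.        ]
handle scene top [523.54665103 105.87205045 140.        ] top [519.15261613 112.36402437 140.        ]
tray [array([ 509.5, -313.8,   30. ]), array([ 522.1, -442.1,   30. ]), array([ 374.8, -457.1,   30. ]), array([ 358.4, -329.3,   30. ])]
```

```bash
python3 - <<'E'
from h import *
t=np.load("top0.npz");s=np.load("scene0.npz")
crop(t,445,255,75,75,8,"pics/tray.png");crop(s,300,200,90,60,8,"pics/whs.png");crop(t,335,245,60,50,10,"pics/blk.png");crop(t,265,215,60,60,10,"pics/wht.png")
E
```

```text
(no output)
```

View pics/tray.png

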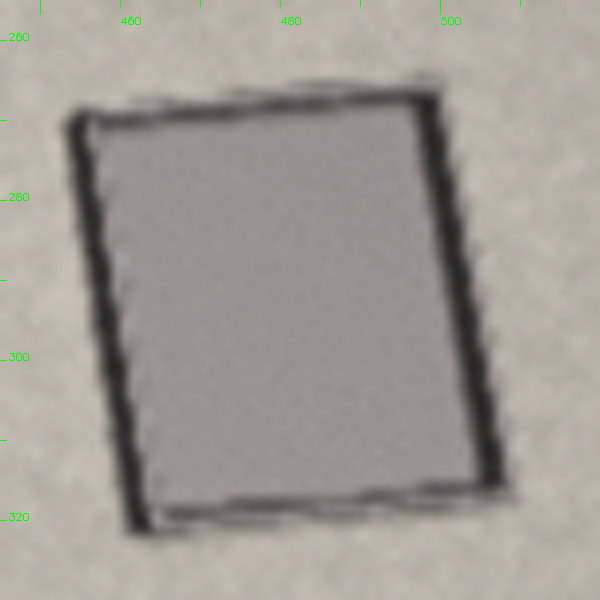

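View pics/whs.png

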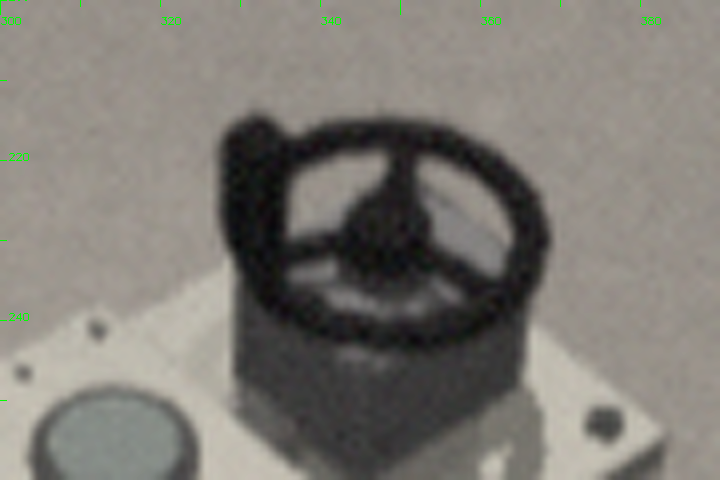

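View pics/blk.png

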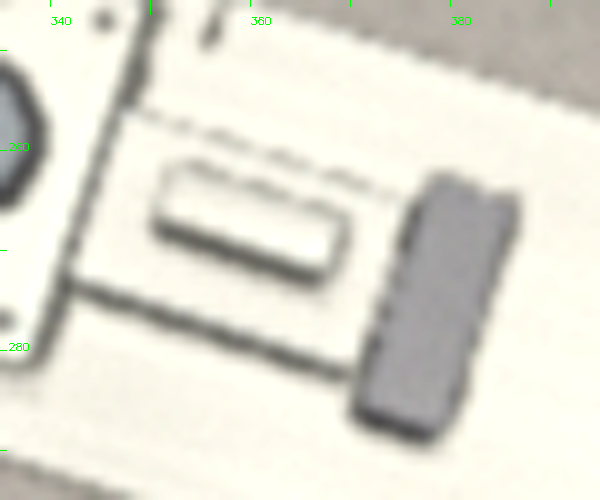

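View pics/wht.png

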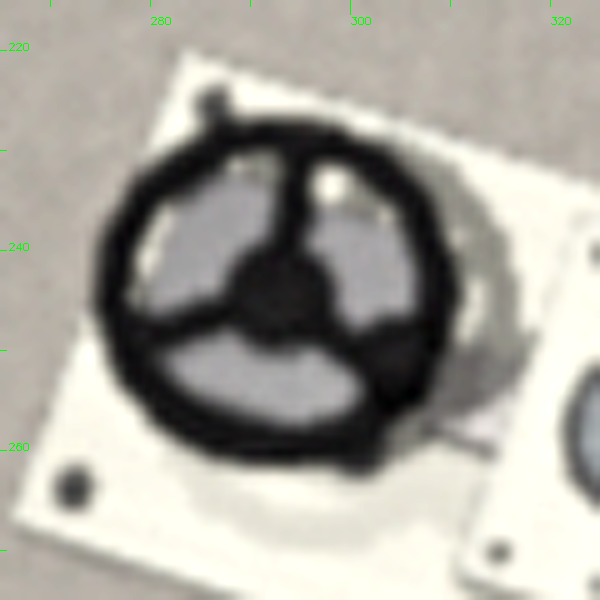

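The top camera puts the slide at about (512,20) with yaw about -0.28, and the tray at about (441,-386). The scene camera disagrees by 5 mm, so I'm moving the wrist camera over the block for a closer look.

Request:
carry_out([
  [[-20,0,-19,0,-0.04,0,100],[-56,0,-53,0,-0.11,0,100],[-94,0,-90,0,-0.19,0,100],[-132,0,-126,0,-0.27,0,100],[-170,0,-162,0,-0.34,0,100],[-208,0,-199,0,-0.42,0,100],[-246,0,-235,0,-0.5,0,100],[-284,0,-271,0,-0.58,0,100],[-322,0,-308,0,-0.66,0,100],[-360,0,-344,0,-0.74,0,100],[-398,0,-380,0,-0.81,0,100],[-420,0,-401,0,-0.85,0,100],[-428,0,-409,0,-0.865,0,100],[-428,0,-409,0,-0.865,0,100],[-428,0,-409,0,-0.865,0,100]],
])

```text
time_s: 2.02
eef_pos: [488.7, -45.2, 210.2]
eef_rot: [-1.572, -0.001, -1.855]
ft_force: [-1.0, -0.4, 0.0]
gripper_width: 85.3
```

```bash
python3 - <<'E'
from h import *
from bench import arm
c=arm.read_camera("wrist");np.savez("w1.npz",**c);cv2.imwrite("pics/w1.png",c["color"][:,:,::-1])
s=arm.read_state();print({k:np.round(v,3).tolist() for k,v in s.items()})
E
```

```text
{'time_s': 2.075, 'joint_positions': [0.458, 0.111, -0.475, 1.951, 0.058, 1.093, -0.325], 'joint_velocities': [-0.0, -0.002, -0.005, -0.001, -0.004, -0.002, -0.002], 'joint_torque': [-0.269, -27.392, -1.333, -24.186, -0.006, -0.0, 0.001], 'eef_pos': [488.712, -45.138, 210.21], 'eef_rot': [-1.571, -0.001, -1.855], 'ft_force': [-0.805, -0.358, -0.378], 'moment': [-0.026, 0.015, -0.013], 'gripper_width': 85.529}
```

View pics/w1.png

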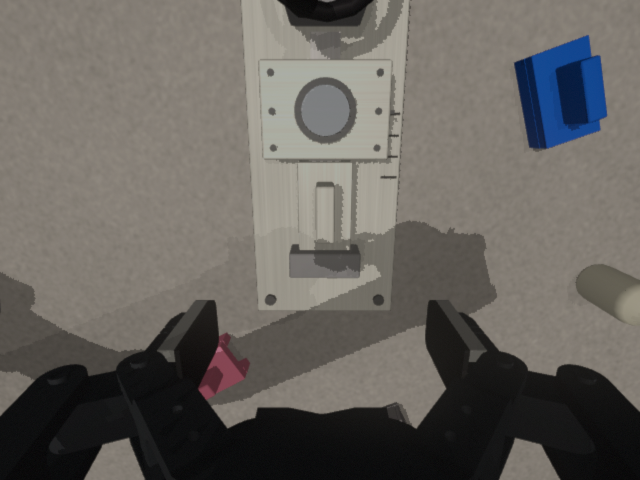

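The wrist view shows the block between the carriage and the bearing. Its tab spans columns 316–334, rows 183–250, and the carriage disc is at (325,110).

```bash
python3 - <<'E'
from h import *
c=np.load("w1.npz")
crop(c,240,40,180,150,4,"pics/w1a.png");crop(c,240,150,180,150,4,"pics/w1b.png")
r=c["range_z"]
for n,u,v in [("tabtop",325,187),("tab2",322,215),("saddle",308,200),("bearing top",325,265),("carr",280,90),("disc",325,110),("plate",270,220)]: print(n,pt(c,u,v).round(1))
E
```

```text
tabtop [500.3 -16.8  80.3]
tab2 [491.2 -38.9  80.6]
saddle [480.5 -28.9  46.3]
bearing top [478.1 -94.4  49.8]
carr [486.   67.7  57.4]
disc [517.4  41.9  62.1]
plate [433.7 -43.   15.7]
```

View pics/w1a.png

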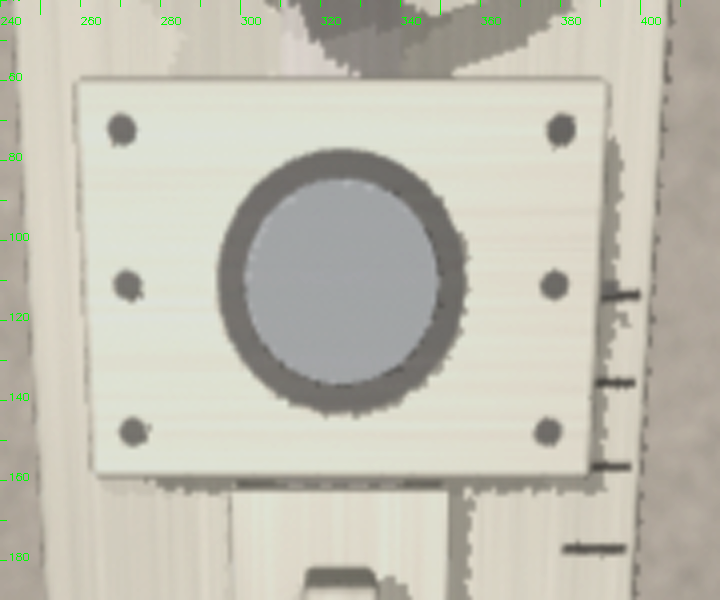

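View pics/w1b.png

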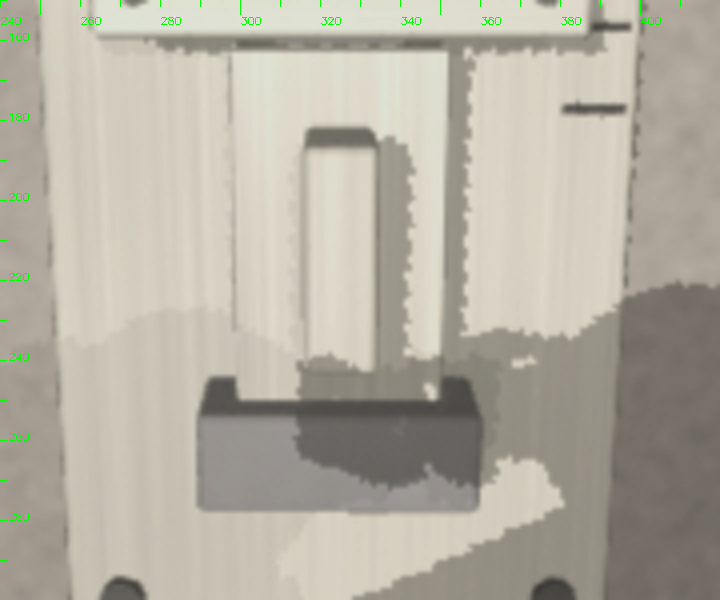

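```bash
python3 - <<'E'
from h import *
c=np.load("w1.npz")
T=np.array([pt(c,*a,z=79) for a in [(316.5,187),(333.8,187),(332.8,242.5),(316.5,242.5)]]);print("tab",T.round(1),T.mean(0).round(1), np.linalg.norm(T[0]-T[3]),np.linalg.norm(T[0]-T[1]))
C=np.array([pt(c,*a,z=56) for a in [(258.5,60),(391.8,60.5),(387.5,158.5),(263,158.5)]]);print("carr",C.round(1),C.mean(0).round(1),np.linalg.norm(C[0]-C[3]),np.linalg.norm(C[0]-C[1]))
for e in (C[0]-C[3],C[1]-C[2],T[0]-T[3],T[1]-T[2],T.mean(0)*0+C.mean(0)-T.mean(0)): print(np.arctan2(e[1],e[0])-np.pi/2)
for e in (C[1]-C[0],C[2]-C[3]): print(np.arctan2(e[1],e[0]))
print("disc",pt(c,325.5,110,z=58))
th=-.279;u=C.mean(0)[:2];print("wheel axis",u+110*np.array([-np.sin(th),np.cos(th)]))
E
```

```text
tab [[493.4 -15.   79. ]
 [507.3 -19.1  79. ]
 [493.3 -65.5  79. ]
 [479.6 -61.5  79. ]] [493.4 -40.3  79. ] 48.45343551027837 14.427656568610264
carr [[476.2  94.3  56. ]
 [580.4  63.5  56. ]
 [559.1 -11.6  56. ]
 [454.1  19.   56. ]] [517.5  41.3  56. ] 78.44536819960331 108.65383062165158
-0.2849608006318427
-0.27561887235840876
-0.28831287172462705
-0.2923008680812127
-0.2867686538289784
-0.28776888596093547
-0.2841679890738388
disc [517.92713291  42.04650854  58.        ]
wheel axis [547.75849477 147.0408008 ]
```

Request:
carry_out([
  [[-3,15,1,0,0,0,100],[-6,45,3,0,0,0,100],[-6,75,3,0,0,0,100],[-6,100,3,0,0,0,100],[-6,110,3,0,0,0,60],[-6,110,3,0,0,0,60],[-6,110,3,0,0,0,60]],
], squeeze=50)

```text
time_s: 2.95
eef_pos: [494.8, -37.8, 101.4]
eef_rot: [-1.569, 0.0, -1.851]
ft_force: [0.3, -0.3, 0.2]
gripper_width: 51.1
```

```bash
python3 - <<'E'
from h import *
from bench import arm
c=arm.read_camera("wrist");np.savez("w2.npz",**c);cv2.imwrite("pics/w2.png",c["color"][:,:,::-1])
s=arm.read_state();print(s["eef_pos"],s["gripper_width"],s["ft_force"])
E
```

```text
[495.00438197 -37.81779185 101.59281405] 51.08645196599252 [-0.41749193  0.19651026  0.77672429]
```

View pics/w2.png

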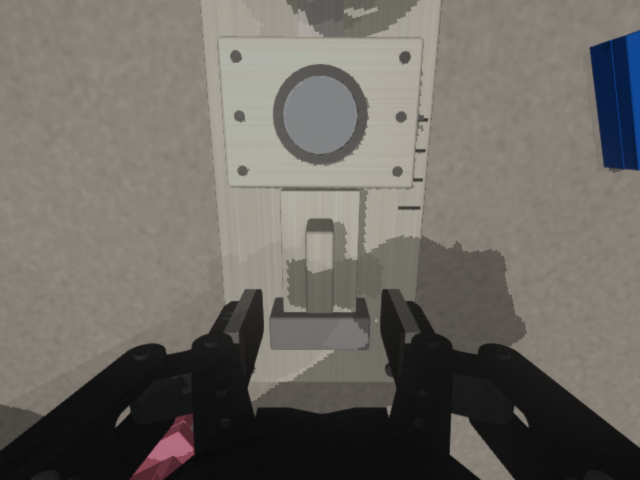

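The tab centre is at column 319.5 and the finger midline at 321.5, an offset of about 1 mm. I'll correct that, descend and grip.

Request:
carry_out([
  [[1,8,-1,0,0,0,60],[2,22,-1,0,0,0,60],[2,36,-1,0,0,0,60],[2,46,-1,0,0,0,60],[2,50,-1,0,0,0,60],[2,50,-1,0,0,0,60],[2,50,-1,0,0,0,40],[2,50,-1,0,0,0,25],[2,50,-1,0,0,0,10],[2,50,-1,0,0,0,5],[2,50,-1,0,0,0,5],[2,50,-1,0,0,0,5]],
], squeeze=50)

```text
time_s: 4.5
eef_pos: [493.2, -39.5, 51.1]
eef_rot: [-1.569, 0.0, -1.851]
ft_force: [-0.3, 0.2, 5.1]
gripper_width: 14.2
```

Request:
carry_out([
  [[2,-3,0,0,0,0,0],[2,-10,0,0,0,0,0],[2,-22,0,0,0,0,0],[2,-36,0,0,0,0,0],[2,-52,0,0,0,0,0],[2,-70,0,0,0,0,0],[2,-88,0,0,0,0,0],[2,-100,0,0,0,0,0],[2,-100,0,0,0,0,0]],
], squeeze=60)

```text
time_s: 5.62
eef_pos: [492.9, -41.4, 151.9]
eef_rot: [-1.568, 0.0, -1.851]
ft_force: [0.2, -0.0, -2.7]
gripper_width: 13.7
```

```bash
python3 - <<'E'
from h import *
from bench import arm
c=arm.read_camera("wrist");np.savez("w3.npz",**c);cv2.imwrite("pics/w3.png",c["color"][:,:,::-1])
s=arm.read_state();print(s["eef_pos"],s["eef_rot"],s["gripper_width"],s["ft_force"])
E
```

```text
[492.01435516 -41.3798796  150.90427826] [-1.56993883e+00 -4.16892800e-05 -1.85077947e+00] 13.631850520846795 [ 0.16257602 -0.35271882 -3.48009297]
```

View pics/w3.png

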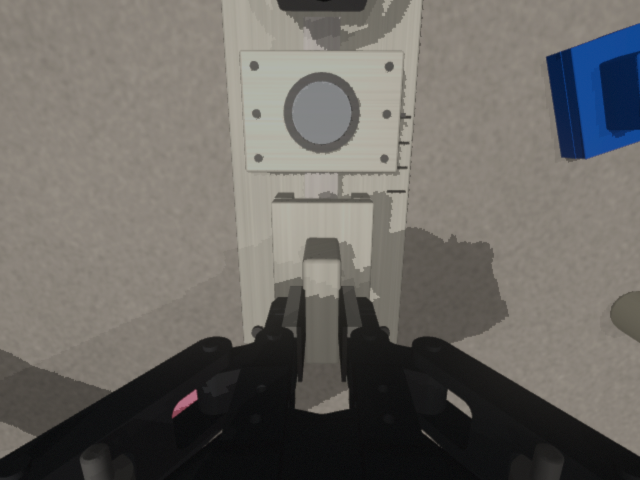

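The block is held level, with about 3 N of weight on the wrist. Carrying it to the tray.

Request:
carry_out([
  [[12,0,2,0,0,0,0],[40,0,5,0,-0.03,0,0],[75,0,10,0,-0.07,0,0],[115,0,15,0,-0.12,0,0],[155,0,20,0,-0.17,0,0],[195,0,26,0,-0.22,0,0],[235,0,31,0,-0.27,0,0],[275,0,36,0,-0.31,0,0],[308,0,41,0,-0.35,0,0],[332,0,44,0,-0.37,0,0],[345,0,46,0,-0.38,0,0],[345,0,46,0,-0.38,0,0],[345,0,46,0,-0.38,0,0]],
])

```text
time_s: 7.3
eef_pos: [441.1, -383.8, 150.1]
eef_rot: [-1.571, 0.002, -1.469]
ft_force: [1.0, 0.2, -2.5]
gripper_width: 13.8
```

```bash
python3 - <<'E'
from h import *
from bench import arm
c=arm.read_camera("top");np.savez("t4.npz",**c);crop(c,430,240,100,100,6,"pics/t4.png")
c=arm.read_camera("wrist");np.savez("w4.npz",**c);cv2.imwrite("pics/w4.png",c["color"][:,:,::-1])
s=arm.read_state();print(s["eef_pos"],s["eef_rot"],s["gripper_width"],s["ft_force"])
E
```

```text
[ 441.34773867 -383.77874552  150.37344879] [-1.57074395e+00  9.80033827e-04 -1.46821683e+00] 14.072292236079411 [-0.07208686  0.02382657 -3.11299006]
```

View pics/w4.png

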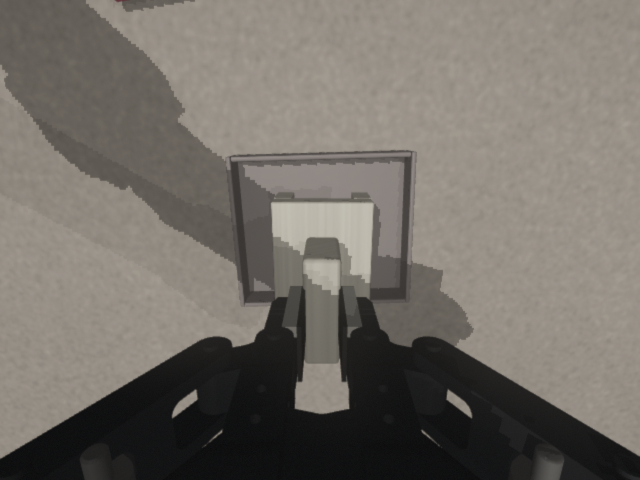

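View pics/t4.png

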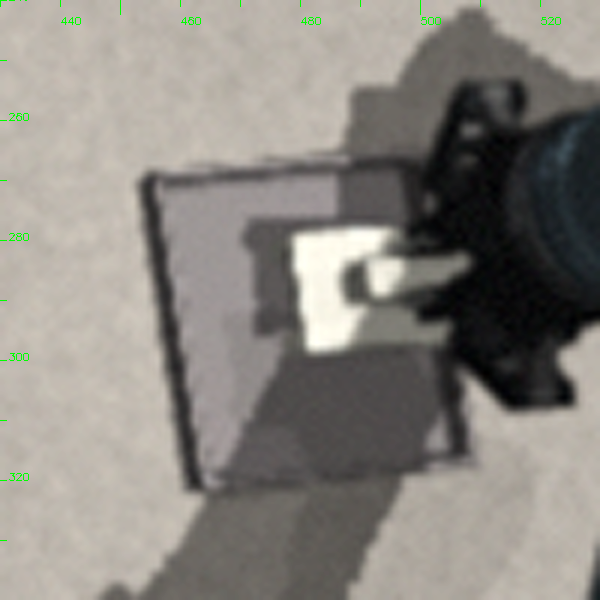

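The tray rim corners in the wrist view are at about (230,157), (414,152), (409,299) and (242,304), with the block hanging above it.

```bash
python3 - <<'E'
from h import *
c=np.load("w4.npz")
C=np.array([pt(c,*a,z=30) for a in [(230,157),(414.5,152),(409,299),(242,304)]]);print(C.round(1),C.mean(0))
e=C[1]-C[0];print(np.arctan2(e[1],e[0]))
print("floor",pt(c,260,185),"saddle top",pt(c,290,230),pt(c,360,220))
E
```

```text
[[ 364.7 -335.7   30. ]
 [ 508.  -317.2   30. ]
 [ 525.4 -442.2   30. ]
 [ 378.9 -462.1   30. ]] [ 444.23548357 -389.31371536   30.        ]
0.1285762323619455
floor [ 385.23598242 -359.12521032    4.77338123] saddle top [ 423.48708435 -357.94182154  146.01939697] [ 457.12907056 -349.36053401  146.19949467]
```

Request:
carry_out([
  [[2,10,1,0,0,0,0],[5,30,2,0,0,0,0],[5,52,2,0,0,0,0],[5,74,2,0,0,0,0],[5,92,2,0,0,0,0],[5,103,2,0,0,0,0],[5,108,2,0,0,0,0],[5,111,2,0,0,0,0],[5,111,2,0,0,0,0]],
])

```text
time_s: 8.52
eef_pos: [443.6, -390.7, 40.0]
eef_rot: [-1.57, -0.001, -1.471]
ft_force: [0.4, -1.5, -2.6]
gripper_width: 14.2
```

Request:
carry_out([
  [[0,0.5,0,0,0,0,0],[0,1,0,0,0,0,0],[0,1.5,0,0,0,0,0],[0,1.5,0,0,0,0,0]],
])

```text
time_s: 9.02
eef_pos: [444.1, -390.7, 39.2]
eef_rot: [-1.57, -0.001, -1.471]
ft_force: [-1.2, 1.2, 4.2]
gripper_width: 13.8
```

Contact: the vertical force went from -2.6 to +4.2 N. Opening and rising.

Request:
carry_out([
  [[0,0,0,0,0,0,20],[0,0,0,0,0,0,40],[0,0,0,0,0,0,55],[0,0,0,0,0,0,55],[0,-10,0,0,0,0,55],[0,-35,0,0,0,0,55],[0,-70,0,0,0,0,55],[0,-110,0,0,0,0,55],[0,-145,0,0,0,0,55],[0,-165,0,0,0,0,55],[0,-170,0,0,0,0,55],[0,-170,0,0,0,0,55]],
])

```text
time_s: 10.52
eef_pos: [443.0, -390.3, 208.0]
eef_rot: [-1.571, -0.0, -1.471]
ft_force: [-0.7, -0.5, -0.6]
gripper_width: 47.0
```

```bash
python3 - <<'E'
from h import *
from bench import arm
c=arm.read_camera("wrist");cv2.imwrite("pics/w5.png",c["color"][:,:,::-1])
s=arm.read_state();print(s["eef_pos"],s["eef_rot"],s["gripper_width"],s["ft_force"],s["joint_positions"])
print(pt(c,320,200))
E
```

```text
[ 442.5866788  -389.91841897  207.09257364] [-1.57189490e+00  1.12775484e-03 -1.47070040e+00] 47.386221821590226 [-1.27913773 -0.10882375 -0.28384203] [ 0.90290462  0.29285694 -0.29751859  1.73625931  0.09366054  1.12794137
  0.67709415]
[ 440.34615434 -372.19496464   70.82926684]
```

View pics/w5.png

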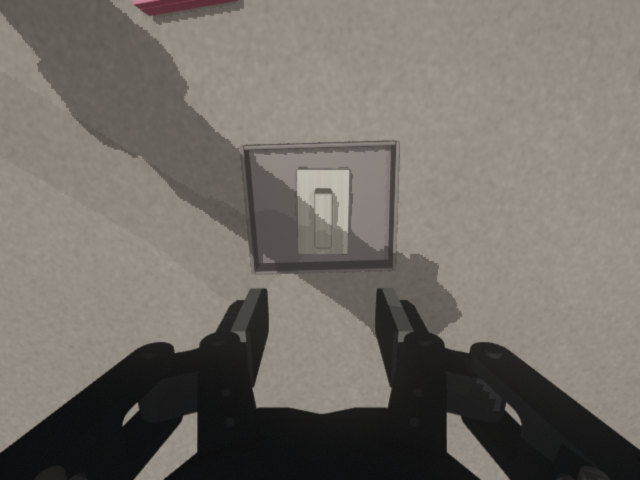

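The block sits upright in the middle of the tray, at about (323,212). Next I'll view the wheel with the wrist camera.

Request:
carry_out([
  [[-12,0,3,0,0.01,0,55],[-40,0,11,0,0.04,0,55],[-80,0,22,0,0.07,0,55],[-120,0,32,0,0.11,0,55],[-160,0,43,0,0.14,0,55],[-200,0,54,0,0.18,0,55],[-240,0,65,0,0.21,0,55],[-280,0,75,0,0.25,0,55],[-320,0,86,0,0.29,0,55],[-360,0,97,0,0.32,0,55],[-400,0,107,0,0.35,0,55],[-422,0,113,0,0.37,0,55],[-430,0,115,0,0.38,0,55],[-430,0,115,0,0.38,0,55],[-430,0,115,0,0.38,0,55]],
])

```text
time_s: 12.45
eef_pos: [514.3, 47.3, 207.6]
eef_rot: [-1.571, -0.001, -1.853]
ft_force: [-1.1, 0.2, -0.3]
gripper_width: 46.8
```

```bash
python3 - <<'E'
from h import *
from bench import arm
c=arm.read_camera("wrist");np.savez("w6.npz",**c);cv2.imwrite("pics/w6.png",c["color"][:,:,::-1])
crop(c,230,0,200,150,4,"pics/w6a.png")
s=arm.read_state();print(s["eef_pos"],s["eef_rot"],s["gripper_width"],s["ft_force"],s["joint_positions"])
E
```

```text
[514.43795186  47.21571689 207.69425269] [-1.57121543e+00 -8.82241496e-04 -1.85333927e+00] 46.7694616898633 [0.15264111 0.53308985 0.13999569] [ 0.35927741  0.17943059 -0.58024525  1.8939084   0.11063197  1.10041199
 -0.54649689]
```

View pics/w6.png

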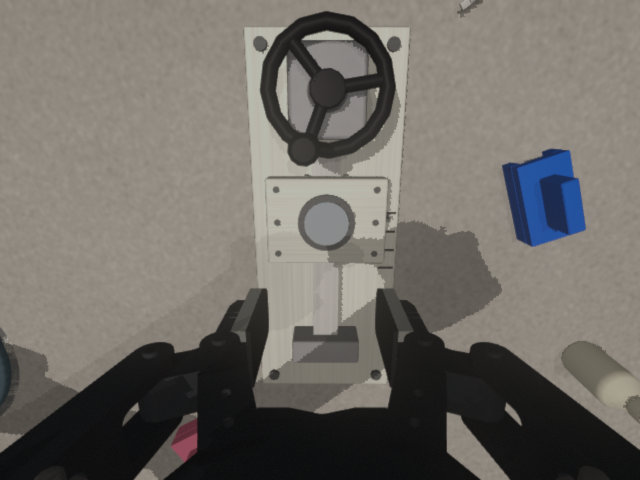

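View pics/w6a.png

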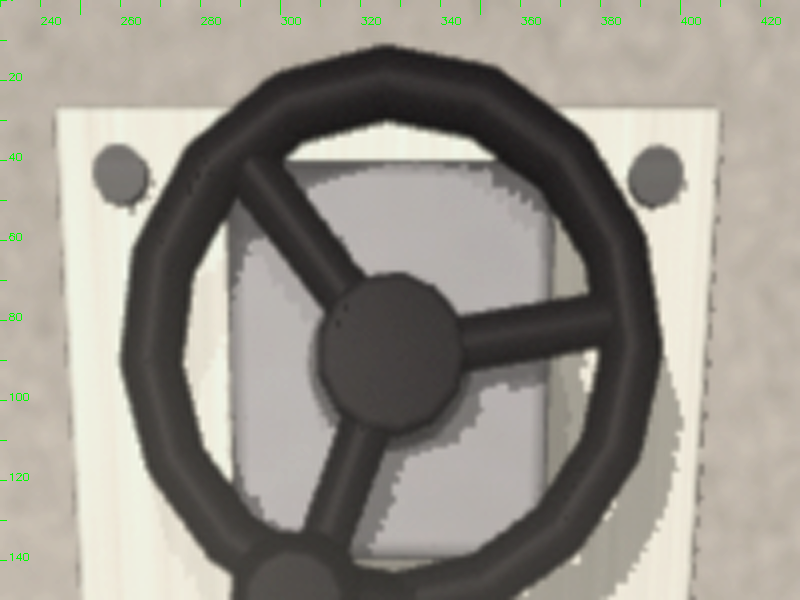

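```bash
python3 - <<'E'
from h import *
c=np.load("w6.npz");crop(c,250,110,110,80,7,"pics/w6b.png")
# rim outline: dark pixels with height ~ 80-92
H,W=c["range_z"].shape
vv,uu=np.mgrid[0:200,220:420]
K=c["mtx"];Rm=R.from_euler("xyz",c["orientation"]).as_matrix()
r=c["range_z"][0:200,220:420]
d=np.stack([(uu-K[0,2])/K[0,0],-(vv-K[1,2])/K[1,1],-np.ones_like(r)],-1)@Rm.T
P=c["position"]+d*r[...,None]
m=(P[...,2]>76)&(P[...,2]<96)&(np.hypot(P[...,0]-547,P[...,1]-146)<60)
q=P[m][:,:2]
rim=q[np.hypot(*(q-[547,146]).T)>35]
ctr,rad=cv2.minEnclosingCircle(rim.astype(np.float32));print("circ",ctr,rad,np.percentile(P[m][:,2],[5,50,98]))
from scipy.optimize import least_squares
f=least_squares(lambda p:np.hypot(*(rim-p[:2]).T)-p[2],[547,146,45],loss="soft_l1");print("fit",f.x)
hub=q[np.hypot(*(q-[547,146]).T)<12];print("hub",hub.mean(0))
h=P[(P[...,2]>125)&(P[...,2]<150)];print("handle top",h.mean(0),len(h),np.percentile(h[:,2],[5,50,95]),(h.min(0)+h.max(0))/2,h.max(0)-h.min(0))
E
```

```text
circ (547.9977416992188, 147.09475708007812) 50.759517669677734 [86.81397055 90.09699037 92.18589829]
fit [547.77369917 146.56101685  43.80261068]
hub [547.01342348 146.04837075]
handle top [521.30750294 111.51631172 139.5952388 ] 880 [135.50335302 140.42382429 141.95215511] [521.04262759 111.40118818 134.11956141] [21.48782911 21.48835298 17.33889108]
```

View pics/w6b.png

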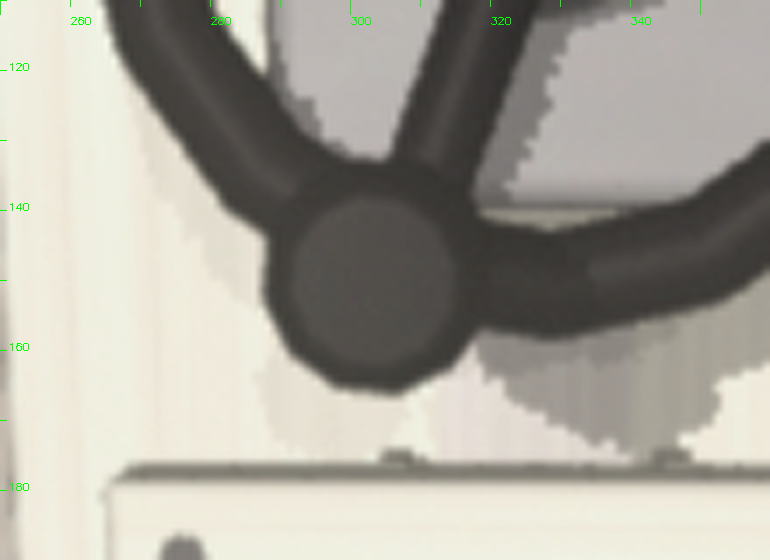

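The wheel axis is at about (547.9,146.9) and the handle at about (521.2,111.4), 44.4 mm from the axis. I'm moving above the handle and rotating so the wrist camera faces the carriage while winding.

Request:
carry_out([
  [[-4,0,-1,0,-0.17,0,55],[-8,0,-1,0,-0.34,0,55],[-12,0,-2,0,-0.51,0,55],[-16,0,-3,0,-0.68,0,55],[-20,0,-4,0,-0.85,0,55],[-24,0,-4,0,-1.02,0,55],[-28,0,-5,0,-1.19,0,55],[-32,0,-6,0,-1.36,0,55],[-36,0,-6,0,-1.53,0,55],[-40,0,-7,0,-1.7,0,55],[-44,0,-8,0,-1.87,0,55],[-48,0,-9,0,-2.04,0,55],[-52,0,-10,0,-2.21,0,55],[-56,0,-10,0,-2.38,0,55],[-60,0,-11,0,-2.55,0,55],[-63,0,-11,0,-2.7,0,55],[-63.5,0,-11.5,0,-2.8,0,55],[-63.5,0,-11.5,0,-2.8,0,55],[-63.5,0,-11.5,0,-2.8,0,55]],
], squeeze=30)

```text
time_s: 14.88
eef_pos: [521.2, 112.3, 207.9]
eef_rot: [-1.571, 0.0, 0.946]
ft_force: [0.2, 0.2, 0.5]
gripper_width: 46.9
```

```bash
python3 - <<'E'
from h import *
from bench import arm
c=arm.read_camera("wrist");np.savez("w7.npz",**c);cv2.imwrite("pics/w7.png",c["color"][:,:,::-1])
s=arm.read_state();print(s["eef_pos"],s["eef_rot"],s["gripper_width"],s["ft_force"],s["joint_positions"])
E
```

```text
[521.22362245 112.45732969 207.93950927] [-1.57100190e+00  3.30013069e-04  9.46932529e-01] 47.03207375849905 [1.28790093 0.47000542 0.40930316] [ 0.5694593   0.30818217 -0.99084953  1.84414419  0.28331735  1.14055732
  1.99777793]
```

View pics/w7.png

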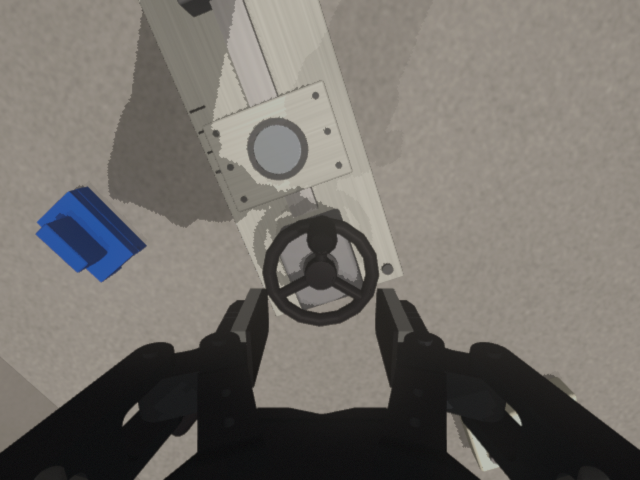

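The handle is centred between the fingers at (321,240), and the carriage and scale are visible at about (277,148). Descending and gripping.

Request:
carry_out([
  [[-0.5,10,0,0,0,0,55],[-0.5,30,0,0,0,0,55],[-0.5,55,0,0,0,0,55],[-0.5,80,0,0,0,0,55],[-0.5,98,0,0,0,0,55],[-0.5,107,0,0,0,0,55],[-0.5,110,0,0,0,0,55],[-0.5,110,0,0,0,0,40],[-0.5,110,0,0,0,0,25],[-0.5,110,0,0,0,0,15],[-0.5,110,0,0,0,0,10],[-0.5,110,0,0,0,0,10]],
], squeeze=30)

```text
time_s: 16.42
eef_pos: [521.5, 112.8, 98.7]
eef_rot: [-1.572, -0.001, 0.949]
ft_force: [0.5, -0.2, 3.7]
gripper_width: 20.2
```

```bash
python3 - <<'E'
from h import *
from bench import arm
c=arm.read_camera("wrist");np.savez("w8.npz",**c);cv2.imwrite("pics/w8.png",c["color"][:,:,::-1])
s=arm.read_state();print(s["eef_pos"],s["eef_rot"],s["gripper_width"],s["ft_force"],s["joint_positions"])
E
```

```text
[521.47271713 112.81940736  98.63417596] [-1.57181205e+00 -6.74680182e-04  9.49090638e-01] 20.859901691393535 [ 0.92602787 -0.31082814  4.60101466] [ 0.47254467  0.45407655 -0.90336876  1.93922334  0.43634655  0.95487557
  1.87881893]
```

View pics/w8.png

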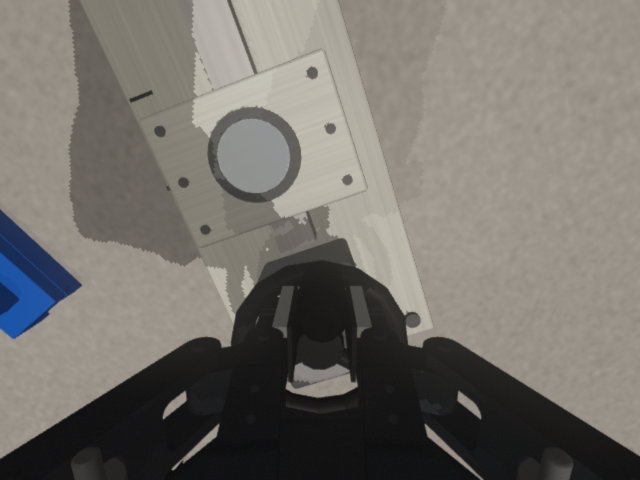

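```bash
cat > circ.py <<'E'
import numpy as np,sys,json
def rows(cx,cz,psis,r=45,dy=0,op=10):
    return [[round(cx+r*np.cos(p),1),dy,round(cz+r*np.sin(p),1),0,0,0,op] for p in psis]
E
python3 -c "
from circ import *
print(json.dumps(rows(42.8,-1.5,-3.178-np.array([0,.05,.15,.27,.4,.53,.66,.79,.9,.97,1.0,1.0]),dy=-1)))"
```

```text
[[-2.2, -1, 0.1, 0, 0, 0, 10], [-2.0, -1, 2.4, 0, 0, 0, 10], [-1.4, -1, 6.8, 0, 0, 0, 10], [-0.1, -1, 12.1, 0, 0, 0, 10], [2.0, -1, 17.5, 0, 0, 0, 10], [4.8, -1, 22.6, 0, 0, 0, 10], [8.3, -1, 27.4, 0, 0, 0, 10], [12.3, -1, 31.6, 0, 0, 0, 10], [16.1, -1, 34.7, 0, 0, 0, 10], [18.7, -1, 36.5, 0, 0, 0, 10], [19.9, -1, 37.2, 0, 0, 0, 10], [19.9, -1, 37.2, 0, 0, 0, 10]]
```

Request:
carry_out([
  [[-2.2,-1,0.1,0,0,0,10],[-2.0,-1,2.4,0,0,0,10],[-1.4,-1,6.8,0,0,0,10],[-0.1,-1,12.1,0,0,0,10],[2.0,-1,17.5,0,0,0,10],[4.8,-1,22.6,0,0,0,10],[8.3,-1,27.4,0,0,0,10],[12.3,-1,31.6,0,0,0,10],[16.1,-1,34.7,0,0,0,10],[18.7,-1,36.5,0,0,0,10],[19.9,-1,37.2,0,0,0,10],[19.9,-1,37.2,0,0,0,10]],
], squeeze=30)

```text
time_s: 17.98
eef_pos: [503.6, 150.1, 99.0]
eef_rot: [-1.573, -0.002, 0.949]
ft_force: [5.1, -0.2, -2.7]
gripper_width: 20.3
```

```bash
cat > st.py <<'E'
from h import *
from bench import arm
import sys
n=sys.argv[1]
c=arm.read_camera("wrist");np.savez(f"{n}.npz",**c);cv2.imwrite(f"pics/{n}.png",c["color"][:,:,::-1])
s=arm.read_state();p=s["eef_pos"][:2]-np.array([547.7,146.7]);a=np.arctan2(p[1],p[0])
f=s["ft_force"];er=p/np.hypot(*p);et=np.array([er[1],-er[0]])
print("t",s["time_s"],"phi",a,"r",np.hypot(*p),"pos",s["eef_pos"].round(1),"rot",s["eef_rot"].round(3),"w",s["gripper_width"],"F",f.round(1),"Frad",f[:2]@er,"Ftan_cw",f[:2]@et,"j",s["joint_positions"].round(2))
E
python3 st.py w9
```

```text
t 18.025 phi 3.064994408746622 r 44.21670621439656 pos [503.6 150.1  99. ] rot [-1.573 -0.002  0.949] w 20.42702089034439 F [ 6.3 -0.6 -3.6] Frad -6.2954393737821075 Ftan_cw -0.14263916238125746 j [ 0.41  0.44 -0.92  1.96  0.43  0.95  1.8 ]
```

View pics/w9.png

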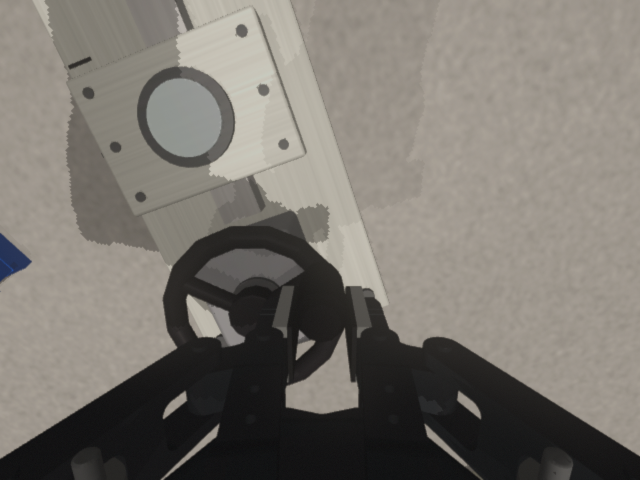

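```bash

python3 -c "
from circ import *
print(json.dumps(rows(23.2,-39.2,-3.178-np.array([1.05,1.15,1.25,1.35,1.35]))))"
```

```text
[[2.2, 0, 0.6, 0, 0, 0, 10], [6.3, 0, 2.5, 0, 0, 0, 10], [10.6, 0, 4.0, 0, 0, 0, 10], [14.9, 0, 5.0, 0, 0, 0, 10], [14.9, 0, 5.0, 0, 0, 0, 10]]
```

Request:
carry_out([
  [[2.2,0,0.6,0,0,0,10],[6.3,0,2.5,0,0,0,10],[10.6,0,4.0,0,0,0,10],[14.9,0,5.0,0,0,0,10],[14.9,0,5.0,0,0,0,10]],
])

```text
time_s: 18.65
eef_pos: [506.9, 165.9, 98.9]
eef_rot: [-1.571, -0.0, 0.95]
ft_force: [4.0, -2.0, -1.7]
gripper_width: 20.6
```

```bash
python3 st.py w10
python3 -c "
from circ import *
print(json.dumps(rows(23.2-14.9,-39.2-5.0,-3.178-np.array([1.45,1.55,1.65,1.65]))))"
```

```text
t 18.7 phi 2.7035017069264318 r 45.02879282865696 pos [506.9 165.8  98.9] rot [-1.571 -0.     0.95 ] w 20.442679582774602 F [ 4.  -1.7 -2.2] Frad -4.314578845907528 Ftan_cw 0.1426580091893394 j [ 0.38  0.46 -0.91  1.94  0.44  0.96  1.77]
[[4.5, 0, 0.6, 0, 0, 0, 10], [9.0, 0, 0.8, 0, 0, 0, 10], [13.5, 0, 0.5, 0, 0, 0, 10], [13.5, 0, 0.5, 0, 0, 0, 10]]
```

Request:
carry_out([
  [[4.5,0,0.6,0,0,0,10],[9.0,0,0.8,0,0,0,10],[13.5,0,0.5,0,0,0,10],[13.5,0,0.5,0,0,0,10]],
])

```text
time_s: 19.2
eef_pos: [513.5, 177.0, 98.8]
eef_rot: [-1.57, 0.002, 0.95]
ft_force: [-0.0, -2.4, 1.7]
gripper_width: 20.6
```

```bash
python3 st.py w11
python3 -c "
from circ import *
print(json.dumps(rows(23.2-14.9-13.5,-39.2-5.0-.5,-3.178-np.array([1.75,1.85,1.95,1.95]))))"
```

```text
t 19.25 phi 2.4170945300076774 r 45.64437720611346 pos [513.5 177.   98.8] rot [-1.57e+00  1.00e-03  9.50e-01] w 20.247458659069206 F [ 0.6 -0.9  2.7] Frad -1.0252198420407233 Ftan_cw -0.293495846153457 j [ 0.35  0.48 -0.91  1.91  0.45  0.97  1.75]
[[4.4, 0, -0.7, 0, 0, 0, 10], [8.8, 0, -1.9, 0, 0, 0, 10], [13.0, 0, -3.5, 0, 0, 0, 10], [13.0, 0, -3.5, 0, 0, 0, 10]]
```

Request:
carry_out([
  [[4.4,0,-0.7,0,0,0,10],[8.8,0,-1.9,0,0,0,10],[13.0,0,-3.5,0,0,0,10],[13.0,0,-3.5,0,0,0,10]],
])

```text
time_s: 19.75
eef_pos: [524.5, 186.7, 98.9]
eef_rot: [-1.569, -0.001, 0.95]
ft_force: [-1.9, -0.7, 1.8]
gripper_width: 20.4
```

```bash
python3 st.py w12
python3 -c "
from circ import *
print(json.dumps(rows(23.2-14.9-13.5-13,-39.2-5.0-.5+3.5,-3.178-np.array([2.05,2.15,2.25,2.25]))))"
```

```text
t 19.8 phi 2.097000207631914 r 46.22126045483682 pos [524.5 186.7  98.9] rot [-1.57e+00 -1.00e-03  9.50e-01] w 20.425556914638097 F [-1.7 -0.1  1.7] Frad 0.80267406378525 Ftan_cw -1.5531044146261481 j [ 0.32  0.5  -0.9   1.88  0.46  0.98  1.74]
[[4.0, 0, -2.1, 0, 0, 0, 10], [7.8, 0, -4.5, 0, 0, 0, 10], [11.3, 0, -7.2, 0, 0, 0, 10], [11.3, 0, -7.2, 0, 0, 0, 10]]
```

Request:
carry_out([
  [[4.0,0,-2.1,0,0,0,10],[7.8,0,-4.5,0,0,0,10],[11.3,0,-7.2,0,0,0,10],[11.3,0,-7.2,0,0,0,10]],
])

```text
time_s: 20.3
eef_pos: [537.6, 192.1, 99.1]
eef_rot: [-1.57, -0.003, 0.95]
ft_force: [-3.0, 3.5, 2.0]
gripper_width: 20.0
```

```bash
python3 st.py w13
python3 - <<'E'
from h import *
for n in ["w8","w9","w10","w11","w12","w13"]:
    c=np.load(n+".npz");
    P=[];H,W=c["range_z"].shape
    vv,uu=np.mgrid[0:H,0:W];K=c["mtx"];Rm=R.from_euler("xyz",c["orientation"]).as_matrix();r=c["range_z"]
    d=np.stack([(uu-K[0,2])/K[0,0],-(vv-K[1,2])/K[1,1],-np.ones_like(r)],-1)@Rm.T
    P=c["position"]+d*r[...,None]
    th=-.285;C=np.array([517.5,41.3]);ex=np.array([np.cos(th),np.sin(th)]);ey=np.array([-ex[1],ex[0]])
    q=P[...,:2]-C;a=q@ex;b=q@ey;m=(abs(P[...,2]-57)<5)&(abs(a)<45)&(b>-90)&(b<50)&(r>0)
    # trailing edge (wheel side) and leading edge per strips of a
    E1=[];E2=[]
    for s in range(-30,31,5):
        k=m&(abs(a-s)<2.5)&(P[...,2]<60)
        if k.sum()>30: E1.append(b[k].min());E2.append(b[k].max())
    print(n,"lead",np.round(np.median(E1),1),"trail",np.round(np.median(E2),1))
    g=(abs(P[...,2]-62)<1.2)&(np.hypot(a,b+8)<60)
    crop(c,0,0,400,250,2,f"pics/{n}c.png")
E
```

```text
t 20.35 phi 1.7918704974917041 r 46.493193420429016 pos [537.5 192.1  99.2] rot [-1.57  -0.003  0.95 ] w 20.2371842302865 F [-2.7  3.6  0.9] Frad 4.062910843732085 Ftan_cw -1.839918657709532 j [ 0.3   0.52 -0.89  1.85  0.48  0.99  1.74]
w8 lead -39.7 trail 40.2
w9 lead -39.7 trail 40.2
w10 lead -39.4 trail 40.3
w11 lead -32.1 trail 40.2
w12 lead -6.1 trail 39.3
w13 lead 8.1 trail 38.4
```

View pics/w13.png

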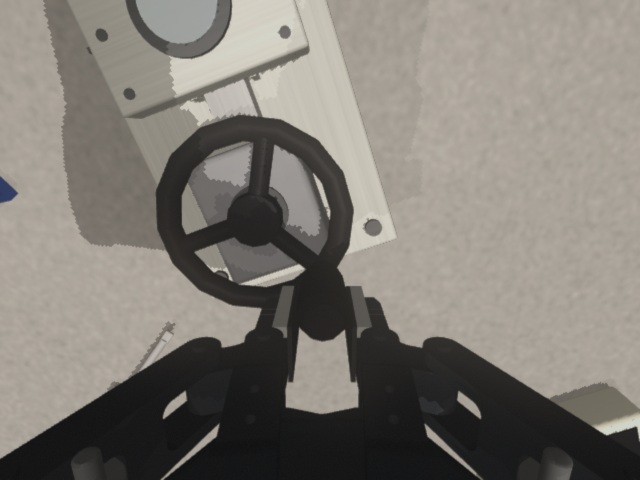

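```bash
python3 - <<'E'
import numpy as np
from scipy.optimize import least_squares
M=np.array([[503.6,150.1,-6.3],[506.9,165.8,-4.3],[513.5,177,-1.0],[524.5,186.7,.8],[537.6,192.1,4.0]])
for k in (3,6,1e9):
    def f(p):
        d=M[:,:2]-p[:2];return np.hypot(*d.T)+M[:,2]/k-45
    s=least_squares(f,[547,147]);print(k,s.x,s.fun.round(2))
E
python3 -c "
print(23.2-14.9-13.5-13-11.3,-39.2-5.0-.5+3.5+7.2)"
```

```text
3 [550.63059825 150.49510099] [-0.07 -0.1   0.29 -0.08 -0.07]
6 [549.56896075 149.50584392] [-0.08 -0.04  0.19 -0.01 -0.09]
1000000000.0 [548.48332969 148.55336751] [-0.09  0.02  0.09  0.06 -0.11]
-29.500000000000004 -34.0
```

The carriage's trailing edge moved 40.2→39.3→38.4 mm over the last two 0.3 rad steps, so motion began near φ≈2.40. I've refitted the circle centre and am winding on.

```bash

python3 -c "
from circ import *
print(json.dumps(rows(-27.7,-33.3,-5.428-np.array([.05,.15,.3,.5,.7,.9,1.1,1.3,1.5,1.7,1.9,2.1,2.3,2.5,2.7,2.9,3.05,3.14,3.14]))))"
```

```text
[[3.5, 0, -0.9, 0, 0, 0, 10], [6.6, 0, -4.1, 0, 0, 0, 10], [10.5, 0, -9.6, 0, 0, 0, 10], [14.5, 0, -17.7, 0, 0, 0, 10], [16.8, 0, -26.3, 0, 0, 0, 10], [17.3, 0, -35.3, 0, 0, 0, 10], [16.0, 0, -44.2, 0, 0, 0, 10], [12.9, 0, -52.7, 0, 0, 0, 10], [8.3, 0, -60.3, 0, 0, 0, 10], [2.2, 0, -67.0, 0, 0, 0, 10], [-5.1, 0, -72.2, 0, 0, 0, 10], [-13.3, 0, -75.9, 0, 0, 0, 10], [-22.0, 0, -77.9, 0, 0, 0, 10], [-31.0, 0, -78.2, 0, 0, 0, 10], [-39.9, 0, -76.6, 0, 0, 0, 10], [-48.2, 0, -73.3, 0, 0, 0, 10], [-54.0, 0, -69.8, 0, 0, 0, 10], [-57.2, 0, -67.3, 0, 0, 0, 10], [-57.2, 0, -67.3, 0, 0, 0, 10]]
```

Request:
carry_out([
  [[3.5,0,-0.9,0,0,0,10],[6.6,0,-4.1,0,0,0,10],[10.5,0,-9.6,0,0,0,10],[14.5,0,-17.7,0,0,0,10],[16.8,0,-26.3,0,0,0,10],[17.3,0,-35.3,0,0,0,10],[16.0,0,-44.2,0,0,0,10],[12.9,0,-52.7,0,0,0,10],[8.3,0,-60.3,0,0,0,10],[2.2,0,-67.0,0,0,0,10],[-5.1,0,-72.2,0,0,0,10],[-13.3,0,-75.9,0,0,0,10],[-22.0,0,-77.9,0,0,0,10],[-31.0,0,-78.2,0,0,0,10],[-39.9,0,-76.6,0,0,0,10],[-48.2,0,-73.3,0,0,0,10],[-54.0,0,-69.8,0,0,0,10],[-57.2,0,-67.3,0,0,0,10],[-57.2,0,-67.3,0,0,0,10]],
])

```text
time_s: 22.72
eef_pos: [557.8, 104.4, 98.9]
eef_rot: [-1.57, 0.001, 0.949]
ft_force: [1.5, 2.4, 0.7]
gripper_width: 20.6
```

```bash
sed -i 's/547.7,146.7/548.8,148.6/' st.py
cat > edge.py <<'E'
from h import *
import sys
def edge(n):
    c=np.load(n+".npz");H,W=c["range_z"].shape
    vv,uu=np.mgrid[0:H,0:W];K=c["mtx"];Rm=R.from_euler("xyz",c["orientation"]).as_matrix();r=c["range_z"]
    d=np.stack([(uu-K[0,2])/K[0,0],-(vv-K[1,2])/K[1,1],-np.ones_like(r)],-1)@Rm.T
    P=c["position"]+d*r[...,None]
    th=-.285;C=np.array([517.5,41.3]);ex=np.array([np.cos(th),np.sin(th)]);ey=np.array([-ex[1],ex[0]])
    q=P[...,:2]-C;a=q@ex;b=q@ey;m=(abs(P[...,2]-57)<4)&(abs(a)<48)&(b>-90)&(b<46)&(r>0)
    E1=[];E2=[];A=[]
    for s in range(-45,46,5):
        k=m&(abs(a-s)<2.5)&(P[...,2]<60)
        if k.sum()>30: A.append(s);E1.append(b[k].min());E2.append(b[k].max())
    print(n,"lead",np.round(E1,1),"trail",np.round(E2,1),A)
for n in sys.argv[1:]: edge(n)
E
python3 st.py w14; python3 edge.py w13 w14
```

```text
t 22.775 phi -1.369676616454407 r 45.138547469758294 pos [557.8 104.4  98.9] rot [-1.57   0.002  0.949] w 20.542182426526043 F [1.  1.6 0.6] Frad -1.352825446805294 Ftan_cw -1.3174294545098375 j [ 0.45  0.51 -0.88  1.86  0.47  0.99  1.9 ]
w13 lead [ 12.   10.2   8.7   6.5   6.1   6.3   8.1  14.9  17.   17.3  17.2  15.3
   9.7  -7.4 -12.5 -14.2 -15.9 -17.8 -19.1] trail [38.4 38.5 38.4 38.5 38.4 38.3 38.4 38.4 38.4 38.4 38.4 38.3 38.4 38.6
 38.4 38.4 38.3 38.4 38.3] [-45, -40, -35, -30, -25, -20, -15, -10, -5, 0, 5, 10, 15, 20, 25, 30, 35, 40, 45]
w14 lead [-51.7 -51.9 -52.2 -51.9 -52.  -52.1 -52.1 -52.  -52.1 -51.8 -51.9 -52.
 -52.1 -51.8 -51.8 -51.8 -52.1 -52.1 -52.1] trail [28.  27.9 27.9 27.8 28.  27.9 27.9 27.9 27.8 27.8 28.  27.9 27.9 28.
 27.9 28.  27.8 28.1 27.9] [-45, -40, -35, -30, -25, -20, -15, -10, -5, 0, 5, 10, 15, 20, 25, 30, 35, 40, 45]
```

View pics/w14.png

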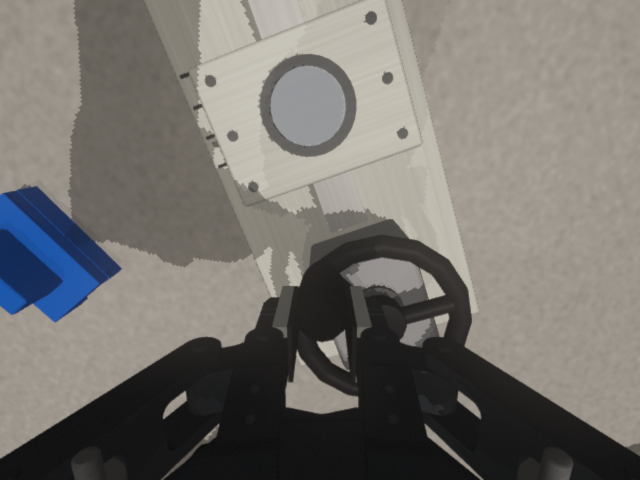

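The carriage has moved 12.3 mm, matching the turned angle. Continuing with one full turn in two calls.

```bash

python3 -c "
from circ import *
a=np.array([.05,.15,.3,.5,.7,.9,1.1,1.3,1.5,1.7,1.9,2.1,2.3,2.5,2.7,2.9,3.05,3.14,3.14])
print(json.dumps(rows(29.5,34,-8.568-a)));print(json.dumps(rows(-29.5,-34,-8.568-3.1416-a)))"
```

```text
[[-1.6, 0, 1.5, 0, 0, 0, 10], [-4.7, 0, 4.8, 0, 0, 0, 10], [-8.7, 0, 10.2, 0, 0, 0, 10], [-12.7, 0, 18.3, 0, 0, 0, 10], [-14.9, 0, 27.0, 0, 0, 0, 10], [-15.5, 0, 35.9, 0, 0, 0, 10], [-14.2, 0, 44.8, 0, 0, 0, 10], [-11.2, 0, 53.3, 0, 0, 0, 10], [-6.5, 0, 61.0, 0, 0, 0, 10], [-0.4, 0, 67.6, 0, 0, 0, 10], [6.8, 0, 72.9, 0, 0, 0, 10], [15.0, 0, 76.6, 0, 0, 0, 10], [23.8, 0, 78.6, 0, 0, 0, 10], [32.8, 0, 78.9, 0, 0, 0, 10], [41.6, 0, 77.3, 0, 0, 0, 10], [50.0, 0, 74.1, 0, 0, 0, 10], [55.7, 0, 70.6, 0, 0, 0, 10], [58.9, 0, 68.1, 0, 0, 0, 10], [58.9, 0, 68.1, 0, 0, 0, 10]]
[[1.6, 0, -1.5, 0, 0, 0, 10], [4.7, 0, -4.8, 0, 0, 0, 10], [8.7, 0, -10.2, 0, 0, 0, 10], [12.7, 0, -18.3, 0, 0, 0, 10], [14.9, 0, -27.0, 0, 0, 0, 10], [15.5, 0, -35.9, 0, 0, 0, 10], [14.2, 0, -44.8, 0, 0, 0, 10], [11.2, 0, -53.3, 0, 0, 0, 10], [6.5, 0, -61.0, 0, 0, 0, 10], [0.4, 0, -67.6, 0, 0, 0, 10], [-6.8, 0, -72.9, 0, 0, 0, 10], [-15.0, 0, -76.6, 0, 0, 0, 10], [-23.8, 0, -78.6, 0, 0, 0, 10], [-32.8, 0, -78.9, 0, 0, 0, 10], [-41.6, 0, -77.3, 0, 0, 0, 10], [-50.0, 0, -74.1, 0, 0, 0, 10], [-55.7, 0, -70.6, 0, 0, 0, 10], [-58.9, 0, -68.1, 0, 0, 0, 10], [-58.9, 0, -68.1, 0, 0, 0, 10]]
```

Request:
carry_out([
  [[-1.6,0,1.5,0,0,0,10],[-4.7,0,4.8,0,0,0,10],[-8.7,0,10.2,0,0,0,10],[-12.7,0,18.3,0,0,0,10],[-14.9,0,27.0,0,0,0,10],[-15.5,0,35.9,0,0,0,10],[-14.2,0,44.8,0,0,0,10],[-11.2,0,53.3,0,0,0,10],[-6.5,0,61.0,0,0,0,10],[-0.4,0,67.6,0,0,0,10],[6.8,0,72.9,0,0,0,10],[15.0,0,76.6,0,0,0,10],[23.8,0,78.6,0,0,0,10],[32.8,0,78.9,0,0,0,10],[41.6,0,77.3,0,0,0,10],[50.0,0,74.1,0,0,0,10],[55.7,0,70.6,0,0,0,10],[58.9,0,68.1,0,0,0,10],[58.9,0,68.1,0,0,0,10]],
])

```text
time_s: 25.15
eef_pos: [537.4, 192.7, 98.7]
eef_rot: [-1.57, -0.0, 0.949]
ft_force: [-0.4, -3.3, 1.3]
gripper_width: 20.4
```

```bash
python3 st.py w15; python3 edge.py w15
```

```text
t 25.2 phi 1.824253094303212 r 45.545285922925686 pos [537.4 192.7  98.8] rot [-1.57e+00 -1.00e-03  9.49e-01] w 20.531071349854543 F [ 0.1 -3.3  0.6] Frad -3.1838681783615637 Ftan_cw -0.7070886862234765 j [ 0.3   0.52 -0.89  1.85  0.48  1.    1.73]
w15 lead [ 12.3  10.5   8.6   7.2   5.4   3.7   1.6   1.4  -0.6  -1.9  -2.9  -5.8
  -6.8  -8.2 -12.5 -14.2 -15.2 -17.3 -19.3] trail [18.6 18.6 18.6 18.5 18.6 18.6 18.5 18.5 18.6 18.6 18.7 18.4 18.4 18.3
 18.5 18.6 18.4 18.6 18.6] [-45, -40, -35, -30, -25, -20, -15, -10, -5, 0, 5, 10, 15, 20, 25, 30, 35, 40, 45]
```

Request:
carry_out([
  [[1.6,0,-1.5,0,0,0,10],[4.7,0,-4.8,0,0,0,10],[8.7,0,-10.2,0,0,0,10],[12.7,0,-18.3,0,0,0,10],[14.9,0,-27.0,0,0,0,10],[15.5,0,-35.9,0,0,0,10],[14.2,0,-44.8,0,0,0,10],[11.2,0,-53.3,0,0,0,10],[6.5,0,-61.0,0,0,0,10],[0.4,0,-67.6,0,0,0,10],[-6.8,0,-72.9,0,0,0,10],[-15.0,0,-76.6,0,0,0,10],[-23.8,0,-78.6,0,0,0,10],[-32.8,0,-78.9,0,0,0,10],[-41.6,0,-77.3,0,0,0,10],[-50.0,0,-74.1,0,0,0,10],[-55.7,0,-70.6,0,0,0,10],[-58.9,0,-68.1,0,0,0,10],[-58.9,0,-68.1,0,0,0,10]],
])

```text
time_s: 27.58
eef_pos: [558.0, 104.5, 99.0]
eef_rot: [-1.571, 0.001, 0.949]
ft_force: [0.1, 3.2, -1.9]
gripper_width: 20.6
```

```bash
python3 st.py w16; python3 edge.py w16
python3 - <<'E'
from h import *
c=np.load("w16.npz");crop(c,150,0,200,200,4,"pics/w16c.png")
E
```

```text
t 27.625 phi -1.3656428754274372 r 45.137094854265825 pos [558.  104.4  99. ] rot [-1.57e+00  1.00e-03  9.49e-01] w 20.278265062029686 F [ 0.8  2.7 -0.4] Frad -2.5060467570048033 Ftan_cw -1.36124854371944 j [ 0.46  0.52 -0.88  1.86  0.47  0.99  1.9 ]
w16 lead [-51.  -53.4 -54.5 -56.4 -58.3 -59.9 -61.7 -63.3 -65.1 -67.2 -68.8 -70.6
 -72.2 -71.6 -71.6 -71.7 -72.2 -71.8 -72.1] trail [7.9 7.9 8.  7.9 7.9 7.9 7.9 7.9 7.9 7.9 7.9 7.9 7.9 8.  7.9 7.9 8.  8.
 7.9] [-45, -40, -35, -30, -25, -20, -15, -10, -5, 0, 5, 10, 15, 20, 25, 30, 35, 40, 45]
```

View pics/w16c.png

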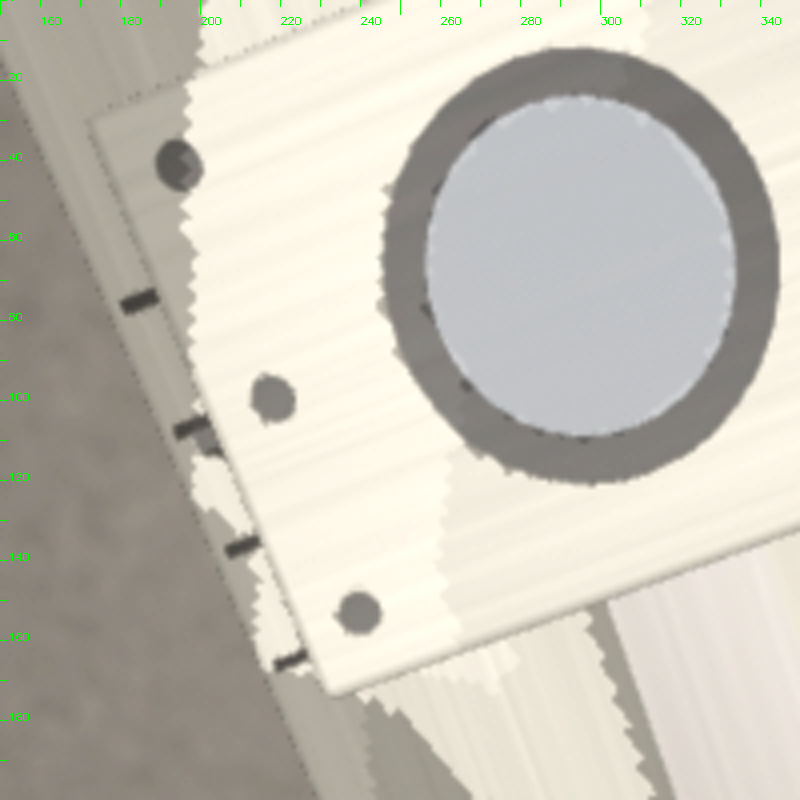

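```bash
python3 - <<'E'
from h import *
c=np.load("w16.npz");c1=np.load("w1.npz")
th=-.285;C=np.array([517.5,41.3]);ex=np.array([np.cos(th),np.sin(th)]);ey=np.array([-ex[1],ex[0]])
for cc,L in ((c,[(221,165.5),(209,137),(197,106.5),(183.5,75.5)]),(c1,[(394,113.8),(393,135.8),(392,157),(388,177)])):
    for p in L: print(np.round([ (pt(cc,*p,z=14)[:2]-C)@ex,(pt(cc,*p,z=14)[:2]-C)@ey],1),end=" ")
    print()
E
```

```text
[70.1  0.4] [ 70.  -19.6] [ 69.4 -40. ] [ 69.7 -60. ] 
[66.4  0. ] [ 66.6 -20.2] [ 66.8 -40.4] [ 63.9 -60.1]
```

The third scale line projects to -40.0 mm and the carriage centre is at -32.0, so about 7.9 mm (2.48 rad) remains. I'll go most of the way and re-measure.

```bash

python3 -c "
from circ import *
a=np.array([.05,.15,.3,.5,.7,.9,1.1,1.3,1.5,1.7,1.9,2.05,2.17,2.25,2.3,2.3])
print(json.dumps(rows(29.5,34,-8.568-a)))"
```

```text
[[-1.6, 0, 1.5, 0, 0, 0, 10], [-4.7, 0, 4.8, 0, 0, 0, 10], [-8.7, 0, 10.2, 0, 0, 0, 10], [-12.7, 0, 18.3, 0, 0, 0, 10], [-14.9, 0, 27.0, 0, 0, 0, 10], [-15.5, 0, 35.9, 0, 0, 0, 10], [-14.2, 0, 44.8, 0, 0, 0, 10], [-11.2, 0, 53.3, 0, 0, 0, 10], [-6.5, 0, 61.0, 0, 0, 0, 10], [-0.4, 0, 67.6, 0, 0, 0, 10], [6.8, 0, 72.9, 0, 0, 0, 10], [12.9, 0, 75.8, 0, 0, 0, 10], [18.0, 0, 77.5, 0, 0, 0, 10], [21.6, 0, 78.3, 0, 0, 0, 10], [23.8, 0, 78.6, 0, 0, 0, 10], [23.8, 0, 78.6, 0, 0, 0, 10]]
```

Request:
carry_out([
  [[-1.6,0,1.5,0,0,0,10],[-4.7,0,4.8,0,0,0,10],[-8.7,0,10.2,0,0,0,10],[-12.7,0,18.3,0,0,0,10],[-14.9,0,27.0,0,0,0,10],[-15.5,0,35.9,0,0,0,10],[-14.2,0,44.8,0,0,0,10],[-11.2,0,53.3,0,0,0,10],[-6.5,0,61.0,0,0,0,10],[-0.4,0,67.6,0,0,0,10],[6.8,0,72.9,0,0,0,10],[12.9,0,75.8,0,0,0,10],[18.0,0,77.5,0,0,0,10],[21.6,0,78.3,0,0,0,10],[23.8,0,78.6,0,0,0,10],[23.8,0,78.6,0,0,0,10]],
])

```text
time_s: 29.62
eef_pos: [508.7, 169.7, 98.9]
eef_rot: [-1.571, 0.0, 0.949]
ft_force: [3.1, -2.9, -0.4]
gripper_width: 20.4
```

```bash
python3 st.py w17; python3 edge.py w17 w11
```

```text
t 29.675 phi 2.6576122313241575 r 45.32858111926726 pos [508.7 169.7  98.9] rot [-1.571 -0.     0.949] w 20.39848774781423 F [ 2.3 -3.9 -0.3] Frad -3.8410232574669796 Ftan_cw -2.3500993226550806 j [ 0.37  0.47 -0.92  1.93  0.45  0.96  1.76]
w17 lead [-25.4 -27.1 -29.  -30.4 -31.4 -31.9 -25.8 -22.4 -20.7 -19.8 -19.7 -22.5
 -27.8 -44.3 -49.8 -51.8 -53.2 -54.8 -56.9] trail [1.2 1.2 1.2 1.2 1.  1.1 1.4 1.1 1.  1.  1.3 1.1 1.2 1.3 1.1 1.  1.1 1.1
 1. ] [-45, -40, -35, -30, -25, -20, -15, -10, -5, 0, 5, 10, 15, 20, 25, 30, 35, 40, 45]
w11 lead [-16.  -18.1 -19.5 -21.6 -23.  -25.4 -26.4 -28.4 -30.4 -32.1 -33.7 -35.3
 -37.2 -38.9 -39.3 -39.5 -39.7 -39.6 -39.7] trail [40.2 40.3 40.2 40.2 40.2 40.2 40.3 40.2 40.3 40.2 40.2 40.3 40.3 40.2
 40.3 40.3 40.3 40.3 40.2] [-45, -40, -35, -30, -25, -20, -15, -10, -5, 0, 5, 10, 15, 20, 25, 30, 35, 40, 45]
```

View pics/w17.png

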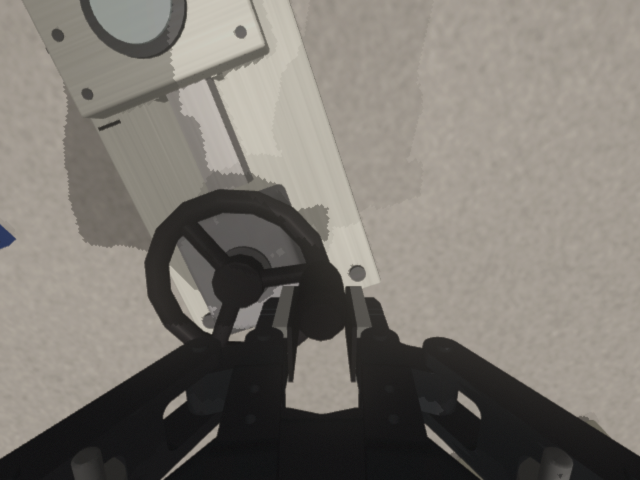

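Travel is 39.15 mm, compared at nearly the same arm pose as before motion began. That leaves 0.8 mm, about 0.25 rad.

```bash

python3 -c "
from circ import *
print(json.dumps(rows(5.7,-44.6,-10.868-np.array([.06,.14,.21,.25,.25]))))"
```

```text
[[2.7, 0, 0.3, 0, 0, 0, 10], [6.3, 0, 0.4, 0, 0, 0, 10], [9.4, 0, 0.2, 0, 0, 0, 10], [11.2, 0, 0.1, 0, 0, 0, 10], [11.2, 0, 0.1, 0, 0, 0, 10]]
```

Request:
carry_out([
  [[2.7,0,0.3,0,0,0,10],[6.3,0,0.4,0,0,0,10],[9.4,0,0.2,0,0,0,10],[11.2,0,0.1,0,0,0,10],[11.2,0,0.1,0,0,0,10],[11.2,0,0.1,0,0,0,10]],
])

```text
time_s: 30.42
eef_pos: [514.5, 178.5, 98.8]
eef_rot: [-1.571, 0.001, 0.949]
ft_force: [0.5, -4.5, 0.5]
gripper_width: 20.3
```

```bash
python3 st.py w18; python3 edge.py w18
```

```text
t 30.475 phi 2.425324896292839 r 45.48062573431948 pos [514.5 178.5  98.8] rot [-1.57e+00  1.00e-03  9.49e-01] w 20.720712066305495 F [ 1.8 -4.6  0.1] Frad -4.36825217096786 Ftan_cw -2.313740390287791 j [ 0.35  0.48 -0.91  1.91  0.46  0.97  1.75]
w18 lead [-14.5 -16.  -17.8 -19.2 -21.1 -22.2 -23.  -24.4 -21.5 -17.1 -20.9 -23.
 -25.9 -36.1 -38.9 -40.3 -42.4 -44.4 -45.8] trail [0.5 0.5 0.5 0.4 0.4 0.4 0.4 0.3 0.4 0.3 0.3 0.3 0.6 0.4 0.3 0.3 0.4 0.4
 0.4] [-45, -40, -35, -30, -25, -20, -15, -10, -5, 0, 5, 10, 15, 20, 25, 30, 35, 40, 45]
```

Travel is 39.85 mm and φ is 2.425, which agrees with the onset angle plus two turns. Releasing and lifting away.

Request:
carry_out([
  [[0,0,0,0,0,0,30],[0,0,0,0,0,0,55],[0,0,0,0,0,0,55],[0,0,0,0,0,0,55],[0,-8,0,0,0,0,55],[0,-25,0,0,0,0,55],[0,-50,0,0,0,0,55],[0,-80,0,0,0,0,55],[0,-110,0,0,0,0,55],[0,-130,0,0,0,0,55],[0,-140,0,0,0,0,55],[0,-140,0,0,0,0,55]],
])

```text
time_s: 31.98
eef_pos: [515.2, 179.0, 239.5]
eef_rot: [-1.572, -0.001, 0.949]
ft_force: [0.5, 0.3, -0.4]
gripper_width: 47.1
```

```bash
python3 st.py w19; python3 edge.py w19; python3 - <<'E'
from h import *
from bench import arm
for n in ("scene","top"):
    c=arm.read_camera(n);cv2.imwrite(f"pics/{n}9.png",c["color"][:,:,::-1])
    if n=="scene": crop(c,220,205,170,130,4,"pics/sce9.png")
w=np.load("w19.npz");crop(w,130,0,200,200,4,"pics/w19c.png")
E
```

```text
t 32.025 phi 2.420307472160964 r 45.54920589628812 pos [514.6 178.7 238.5] rot [-1.57e+00  1.00e-03  9.49e-01] w 46.8487837733866 F [-0.3  0.  -0.2] Frad 0.2532105597026173 Ftan_cw -0.16528874371687483 j [ 0.46  0.31 -1.02  1.78  0.28  1.21  1.88]
w19 lead [-60.1 -61.3 -63.7 -65.5 -67.1 -67.9 -70.3 -72.2 -74.2 -75.5 -77.3 -79.
 -79.6 -79.6 -79.  -79.8 -79.4 -79.  -79.7] trail [0.2 0.2 0.3 0.2 0.6 0.2 0.3 0.3 0.4 0.4 0.2 0.3 0.1 0.2 0.6 0.3 0.4 0.3
 0.2] [-45, -40, -35, -30, -25, -20, -15, -10, -5, 0, 5, 10, 15, 20, 25, 30, 35, 40, 45]
```

View pics/w19.png

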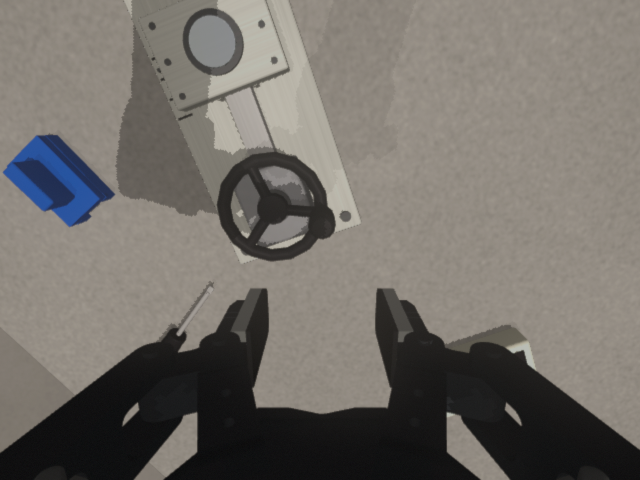

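View pics/scene9.png

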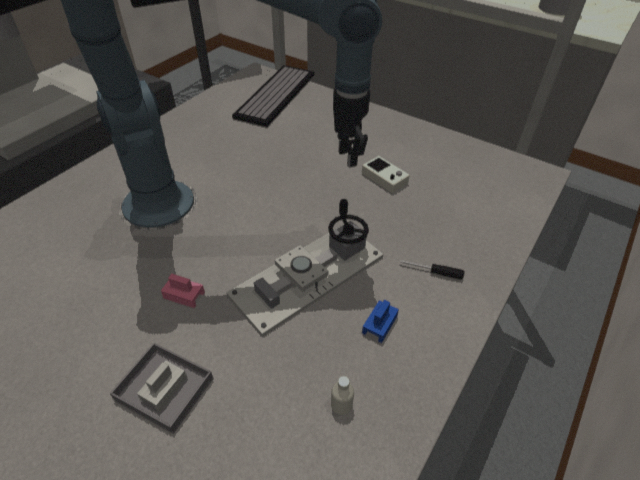

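View pics/sce9.png

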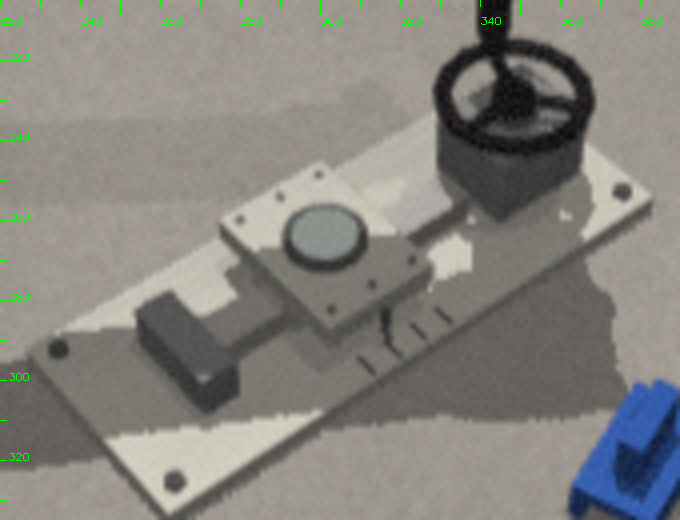

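The pointer at scene pixel (316,288) lines up with the third line. The block is in the tray, the bystanders haven't moved and the gripper is clear, so I'm handing in.

```bash
python3 -c "
from bench import arm
print(arm.job_done())"
```

```text
the job is handed in; nothing more can be done
None
```

The transit block is in the open grey tray and the carriage is on the third scale line. I handed the job in at about 32 s of the 72 s allowed.

- **Block:** I lifted it straight up off the rail by its tab and set it upright near the middle of the tray. The wrist and scene pictures both show it there.
- **Winding:** I gripped the crank handle from above and turned it clockwise. The carriage started to move after about 1.65 rad of slack, and I stopped two full turns from there.
- **Carriage travel:** the wrist camera gave 39.85 mm at the stop and 39.9–40.0 mm after release. The scene picture shows the pointer on the third line.
- **Disagreement:** estimates of where motion started ranged from 2.39 to 2.49 rad of handle angle, about 0.3 mm of travel. The scale-line check, the travel at matching arm poses and the final picture agreed within about 0.2 mm.
- **Everything else:** the gripper is open, well above the wheel and reading no force. In the last scene picture the bottle, screwdriver, control box and the blue and pink look-alikes are where they started. I checked these by eye only.

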